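# Put the large padlock on display

### The job

Slide the display stand's sliding hook along its rail until it is in line with the blank price ticket. Then lift the large padlock out of the stock carton by its shackle, stand it upright on the counter and let go, take it again by its body so that the shackle is free, and hang it by the shackle on that hook. Before you let go, tug it down gently, with about one kilo's pull, to make sure it holds; leave the small padlocks and the other goods alone.

Things in the scene. Friction and masses are not known exactly. Their poses are not given: they have to be found in the camera images.
- lock: Large padlock: brass box body 28 (x) x 56 (y) x 60 (z) mm; shackle of 8 mm round steel in its y-z plane, rising 42 mm above the body (102 mm overall), 42 mm wide outside, 26 mm inside, half-round top. Origin: centre of its flat underside, z to the shackle; same after a half turn about z. 0.32 to 0.5 kg. Stands in any one of the carton's cells, body below the rim, only the shackle proud.
- lock_bow (a point): Point on the large padlock: the highest point of the inside of the shackle, 94 mm above the padlock's underside, where the hook's wire bears when it hangs.
- carton: Open cardboard stock carton, fixed, 44 (x) x 202 (y) x 64 (z) mm; three cells in a row along its y, each 36 x 62 mm inside, centres 66 mm apart, floor 3 mm, walls 4 mm. Origin: centre of its underside. The padlocks' width (their y) lies along the carton's y.
- small_lock1: Bystander: small brass padlock, 24 x 44 mm body 42 mm high, shackle to 68 mm. Origin: centre of its underside.
- small_lock2: Bystander: a second small padlock like the first. Origin: centre of its underside.
- stand: Dark steel display stand, fixed: posts at y = +-300 mm of its frame, 310 mm high, joined by an aluminium hook rail along y at height 210 mm and a thin ticket strip at 272 mm. Origin: on the counter midway between the posts, at their front; its front faces its -x, towards the robot. At y = -240 and +240 mm two short fixed hooks carry a pulley (76 mm across) and a wrench, within 80 mm of the rail.
- hook_slide (a joint): Position of the sliding hook's black carriage (34 mm wide) along the rail, m: 0 = middle of the rail, positive towards the stand's +y; travel -0.115 to +0.115. It stays where it is left; about 2.5 N moves it. It can be pinched or pushed by its wire from above.
- prong: Sliding hook's dark steel wire, 6 mm thick. Origin: its root at the carriage's front, 210 mm above the counter. Runs 112 mm along its own -x (out from the rail towards the robot), rising 8 mm; the last 9 mm turn up by 11 mm. Its y lies along the rail. Springy: pressed down 70 mm out it gives about 1 mm per 8 N.
- prong_mid (a point): Point on the wire's centre line, 70 mm out from its root, 5 mm above root height: a good place for the shackle.
- prong_tip (a point): Centre of the end of the upturned tip, 121 mm out from the root and 19 mm above it.
- ticket: Blank white price ticket in a thin black holder, 66 mm wide (y) x 46 mm x 3 mm, clipped on top of the ticket strip above the rail and leaning far back (about 65 degrees from upright, face up). Origin: middle of its lower edge, 285 mm above the counter. The hook must come to the same place along the rail: its wire under the ticket's middle (within 10 mm).
- pulley: Bystander: dark steel V-belt pulley lying flat on the counter, 90 mm across, 34 mm high. Origin: centre of its underside.
- spray: Bystander: spray can standing on the counter, 54 mm across, about 150 mm high. Origin: centre of its underside.
There are look-alikes about, which are no part of the job. Leave any orange look-alike of the lock alone.

How it is judged:
By the outcome, as a careful person would: the job done as asked, in the order asked, and still so for the second after the job is handed in, with the robot touching nothing.
It also fails if it takes over 72 s, if anything falls off the work surface, if the arm or the gripper's body presses on something with over 40 N, if the wrist force passes 120 N, or if a joint passes its speed limit or range.

### The arm

A 6-joint arm with a two-finger parallel gripper is mounted at the origin on the work surface. World frame = base frame: x ahead of the robot, y to its left, z up, the work surface at z = 0. Lengths are in m, angles in rad, forces in N, time in s.
With the tool pointing down it reaches from about 0.2 to 0.875 m from the base axis. Payload 3.4 kg.
Tool frame: the origin (TCP) lies on the centre line of the jaws, within the pads' length; the fingertips stand 8 mm ahead of it and the grasp point (between the pads) lies 11 mm behind it (r.tips_ahead is the distance from the TCP to the fingertips, in m); z points along the fingers, y is the direction in which the jaws open and shut (so a half turn about z gives the same grasp; the last joint's range is limited). The gripper opens to 94 mm and grips with 3 to 60 N. Pads are 16 mm wide; open, the fingers measure 119 mm over their backs; the gripper's body (75 mm by 177 mm) begins 78 mm behind the grasp point.
Start: joints at [-1.311, 0.276, 1.505, -0, 1.361, -0.121], TCP at [0.214, -0.534, 0.213] pointing down, gripper open.
Joint ranges: [-2.89, 2.89], [-0.75, 2.08], [0.22, 2.7], [-1.18, 4.32], [0.11, 2.71], [-2.7, 2.7]. Speed limits (rad/s): [2.57, 2.57, 3.14, 3.14, 3.14, 3.14].

### API

Orientations are given as a unit quaternion [w, x, y, z].
In Python, from bench import r gives the robot as it stands. The module is installed in compiled form; this text tells all that it offers.
- The arm moves only by the tool arm_command, never from a script. Its argument "rows" is a list of rows, each a list of 3 entries, a list of its own where there are three numbers: the closure, from 0 (fully open) to 1 (shut), then the shift along the world's x, y, z in m, then the turn, a rotation vector about the world's x, y, z in degrees. A call has 1 to 20 rows; each row is the pose to reach, as a shift and turn from the pose commanded when the call began; what a row does not reach only later rows make up. A row lasts 1/10 s, in which the tool goes at most 50 mm and 8.59 degrees, less where a joint would pass 70% of its speed; a pose out of reach is approached as far as the arm can. A call with a gripper value outside its range is refused whole. The fingers move at their own pace and stop on an object; "newtons" is the grip in N (left out, the last holds). Time passes only in rows, so rows that repeat a pose let the fingers close. It gives the time, the measured TCP pose, the force and the opening at its end, in the units of the state.
- r.observe(): the state, without advancing time (a new reading comes with each control period).
- r.snapshot(name): name is "scene" or "side" or "wrist"; returns the picture (480x640x3 uint8, red, green, blue); there is no depth.
- r.get_calibration(name): a dict with "mtx" (3x3 intrinsics, pixels), "k1" (the pictures are not rectified: a ray, as slopes to the right and down, at radius r is drawn at 1 + k1 r^2 times it, then the intrinsics apply), "extrinsics" (4x4, takes a point from world to camera coordinates). Camera axes: x right, y down, z forward; pixel columns grow to the right and rows downward; lengths in m; the calibration is good to about 2 mm. A picture is of the moment at which its call begins: read the wrist's pose just before it. get_calibration takes no time and is no camera call; for the wrist camera it gives the pose at the moment of the call.
- r.sign_off(): hands the job in, once; it reports no verdict.
Trained networks look in the newest picture that a camera, given by its name, has taken for a name from the list of things; names that differ only in an ending like _2 or _b are one class to them, and where a whole thing is asked for, a point or a joint stands for the part that bears it (a point fixed in the world has none). Each returns a list of dicts, best first, with "p" (0 to 1); they miss things now and then, are a little off and sometimes report something else, mostly with a low value. They report only what shows in the picture. A call takes as long as a camera call. They do not tell look-alikes from the thing itself.
- r.search_frame(camera, target): "box" ([left, top, right, bottom] in pixels, round what is visible of it).
- r.outline_of(camera, target): "region" (480x640 bool, what is visible of it) and "box" ([left, top, right, bottom] in pixels, round what is visible of it).
- r.pinpoint(camera, target): "uv" ([column, row] in pixels: a listed point, or the origin of a listed thing).
The state is a dict: "time_s": time; "q": joint angles; "joint_vel": joint speeds; "joint_efforts": joint torques, N m; "position": TCP position; "orientation": TCP orientation; "force": force on the tool from outside, world axes, zero at the start; "moment": the same for the moment, N m; "opening": finger opening in m.
Only numpy, scipy, OpenCV 4.12 (cv2) and the standard library are available. Lean on these libraries where they do the work, as an engineer would, in place of code of your own. Each camera call takes 0.05 s, during which the arm holds its last target.

## Working session

There is one attempt and no reset: what is moved stays moved. The work goes in short steps, Python scripts to look and compute and a tool call to move; the robot and the scene stay as the last step left them, time stands still between calls to the robot, and variables do not carry over. Pictures are saved under pics/ and viewed, and the job is handed in when it is done.

Besides the shell and the picture viewer there is one more tool, called as name([rows], argument=value, ...), one row to a line, values as JSON. arm_command: Moves the arm, as the interface text tells. Its arguments: {"type":"object","properties":{"rows":{"type":"array","items":{"type":"array"}},"newtons":{"type":"number"}},"required":["rows"]}

```bash
ls; mkdir -p pics; cat > h.py <<'E'
import numpy as np, cv2
from bench import r
def cal(n):
    c=r.get_calibration(n); return np.array(c["mtx"],float),float(c["k1"]),np.array(c["extrinsics"],float)
def ray(c,uv):
    K,k1,T=c; d=np.array([(uv[0]-K[0,2])/K[0,0],(uv[1]-K[1,2])/K[1,1]]); u=d.copy()
    for _ in range(30): u=d/(1+k1*(u@u))
    R=T[:3,:3]; return -R.T@T[:3,3], R.T@np.array([u[0],u[1],1.])
def proj(c,P):
    K,k1,T=c; p=T[:3,:3]@np.array(P,float)+T[:3,3]; u=p[:2]/p[2]; u=u*(1+k1*(u@u)); return np.array([K[0,0]*u[0]+K[0,2],K[1,1]*u[1]+K[1,2]])
def atz(c,uv,z):
    o,d=ray(c,uv); return o+d*(z-o[2])/d[2]
def tri(obs):
    A=np.zeros((3,3));b=np.zeros(3)
    for c,uv in obs:
        o,d=ray(c,uv); d=d/np.linalg.norm(d); M=np.eye(3)-np.outer(d,d); A+=M;b+=M@o
    P=np.linalg.solve(A,b); return P,[np.round(proj(c,P)-np.array(uv),1).tolist() for c,uv in obs]
def snap(n,f):
    c=cal(n); im=r.snapshot(n); cv2.imwrite('pics/'+f+'.png',cv2.cvtColor(im,cv2.COLOR_RGB2BGR)); return c,im
E
python3 - <<'E'
from h import *
np.set_printoptions(precision=4,suppress=True)
for n in ["scene","side","wrist"]:
    c,im=snap(n,n+"0"); print(n,(-c[2][:3,:3].T@c[2][:3,3]),c[0][0,0],c[1],c[2][2,:3])
print(r.observe())
E
```

```text
pics
scene [1.1568 0.6743 0.8962] 514.6091142605503 -0.048479851360584865 [-0.5252 -0.602  -0.6015]
side [0.1709 0.6152 0.9138] 491.96494786522237 0.015130381469948856 [ 0.3539 -0.6127 -0.7067]
wrist [ 0.2753 -0.5092  0.3834] 362.61503523843606 -0.04817303423008554 [-0.2173 -0.0851 -0.9724]
{'time_s': 0.15, 'q': array([-1.311 ,  0.2764,  1.5058,  0.    ,  1.3607, -0.121 ]), 'joint_vel': array([ 0.0005, -0.0018, -0.0053,  0.0002, -0.0013,  0.0003]), 'joint_efforts': array([  0.0003, -40.4924, -23.7433,   0.0697,   0.0316,  -0.0001]), 'position': array([ 0.2136, -0.5334,  0.2128]), 'orientation': array([-0.0007,  0.9819,  0.1892, -0.    ]), 'force': array([-0.1089, -0.1206, -0.5756]), 'moment': array([ 0.0129, -0.047 ,  0.0234]), 'opening': 0.09411309668952149}
```

View pics/scene0.png

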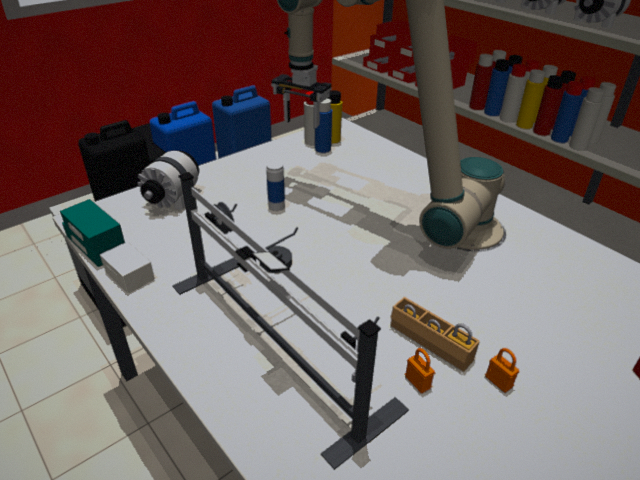

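View pics/side0.png

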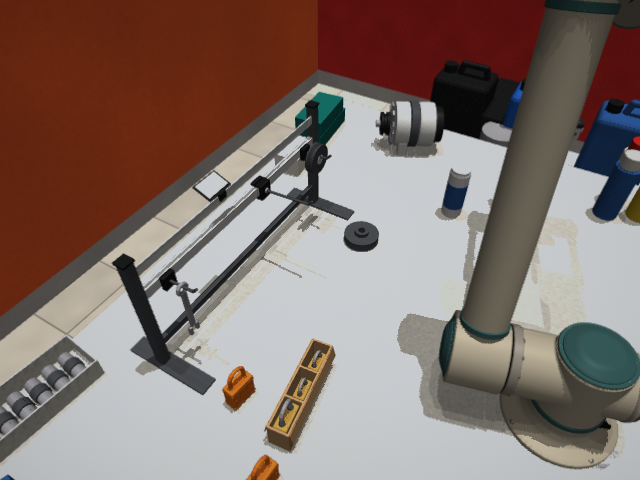

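View pics/wrist0.png

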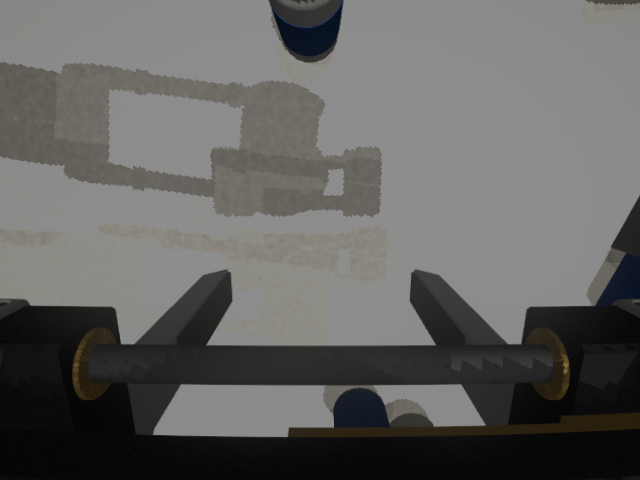

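```bash
python3 - <<'E'
from h import *
np.set_printoptions(precision=4,suppress=True)
C={n:cal(n) for n in ["scene","side"]}
for t in ["ticket","prong_tip","prong_mid","prong","lock","lock_bow","carton","stand","small_lock1","pulley","spray"]:
    D={}
    for n in C:
        D[n]=[(np.round(x["uv"],1),round(x["p"],2)) for x in r.pinpoint(n,t)][:4]
        print(t,n,D[n])
    if D["scene"] and D["side"]: print("   ",tri([(C[n],D[n][0][0]) for n in C]))
print(r.observe()["time_s"])
for n in C:
    im=cv2.imread(f'pics/{n}0.png')
    x0,y0,w,h=(180,180,240,180) if n=="scene" else (150,80,240,180)
    cv2.imwrite(f'pics/{n}0z.png',cv2.resize(im[y0:y0+h,x0:x0+w],(800,600),interpolation=cv2.INTER_CUBIC))
    x0,y0,w,h=(380,280,160,120) if n=="scene" else (230,325,160,120)
    cv2.imwrite(f'pics/{n}0c.png',cv2.resize(im[y0:y0+h,x0:x0+w],(800,600),interpolation=cv2.INTER_CUBIC))
E
```

```text
ticket scene [(array([286.7, 258.8]), 0.94), (array([431.1, 343.2]), 0.72)]
ticket side [(array([219. , 194.9]), 0.74), (array([304.5, 399.3]), 0.71), (array([293.5, 198. ]), 0.58)]
    (array([0.7216, 0.0698, 0.2907]), [[0.4, 0.7], [0.2, -0.7]])
prong_tip scene [(array([296. , 225.8]), 0.41)]
prong_tip side [(array([316.2, 199.8]), 0.71)]
    (array([ 0.5877, -0.0777,  0.2263]), [[-0.0, -0.1], [-0.0, 0.1]])
prong_mid scene [(array([278.7, 238.9]), 0.55)]
prong_mid side [(array([290.5, 199.2]), 0.52)]
    (array([ 0.6434, -0.0641,  0.2191]), [[0.9, 1.6], [0.6, -1.8]])
prong scene []
prong side [(array([265.1, 188.9]), 0.59)]
lock scene [(array([454.8, 356.4]), 0.89), (array([496.1, 381.4]), 0.74), (array([415.2, 380.1]), 0.59)]
lock side [(array([243.5, 398. ]), 0.67), (array([284.6, 431.8]), 0.59)]
    (array([0.5014, 0.3255, 0.0906]), [[-2.0, -2.2], [-1.6, 3.1]])
lock_bow scene [(array([419.6, 355. ]), 0.85), (array([463.8, 325. ]), 0.8), (array([509.2, 354.1]), 0.75), (array([276.6, 239.7]), 0.71)]
lock_bow side [(array([258.3, 465.7]), 0.84), (array([284.3, 405.6]), 0.74), (array
[... 350 characters left out ...]
ray([ 0.7251, -0.0115, -0.015 ]), [[-1.3, -2.0], [-0.8, 2.0]])
small_lock1 scene [(array([403.6, 327.6]), 0.55), (array([430.4, 340.1]), 0.52)]
small_lock1 side [(array([318.1, 374. ]), 0.65), (array([289.2, 431.6]), 0.56), (array([298.4, 398.1]), 0.54)]
    (array([ 0.4432,  0.1553, -0.0139]), [[1.1, 1.3], [0.7, -1.8]])
pulley scene [(array([275.8, 262.2]), 0.71), (array([429. , 340.7]), 0.59), (array([454.5, 357.1]), 0.48)]
pulley side [(array([359.8, 241.8]), 0.7)]
    (array([ 0.543 , -0.2279, -0.0035]), [[0.8, 1.3], [0.5, -1.5]])
spray scene [(array([275.3, 209.2]), 0.87)]
spray side [(array([450.6, 215.1]), 0.74)]
    (array([ 0.376 , -0.4637, -0.0187]), [[0.3, 0.5], [0.2, -0.6]])
1.25
```

View pics/scene0z.png

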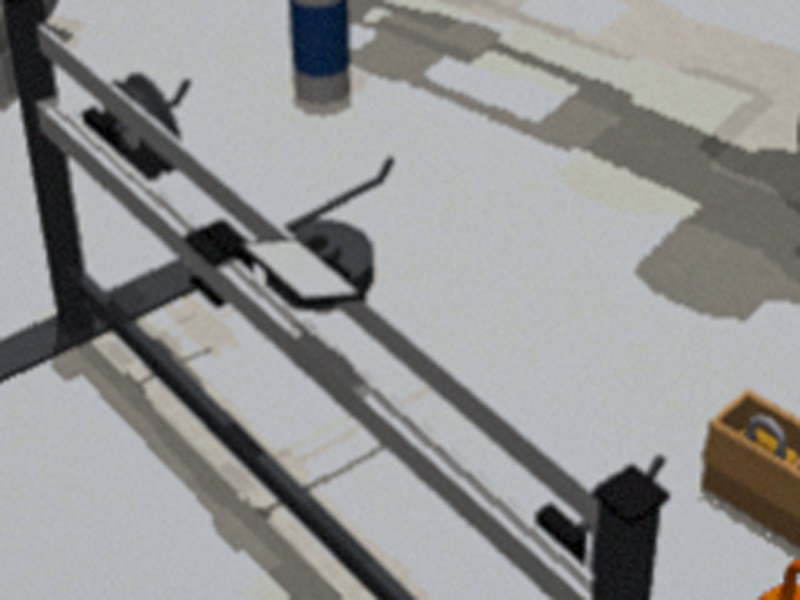

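View pics/side0z.png

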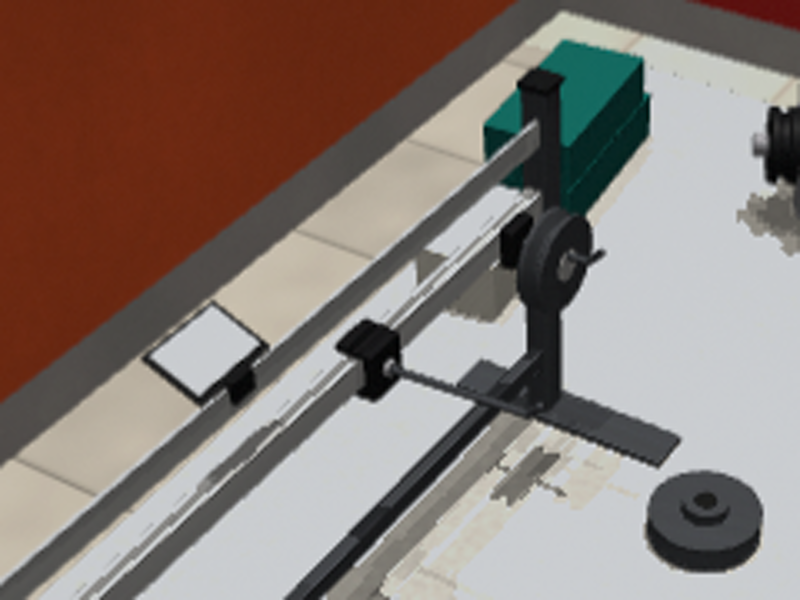

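View pics/scene0c.png

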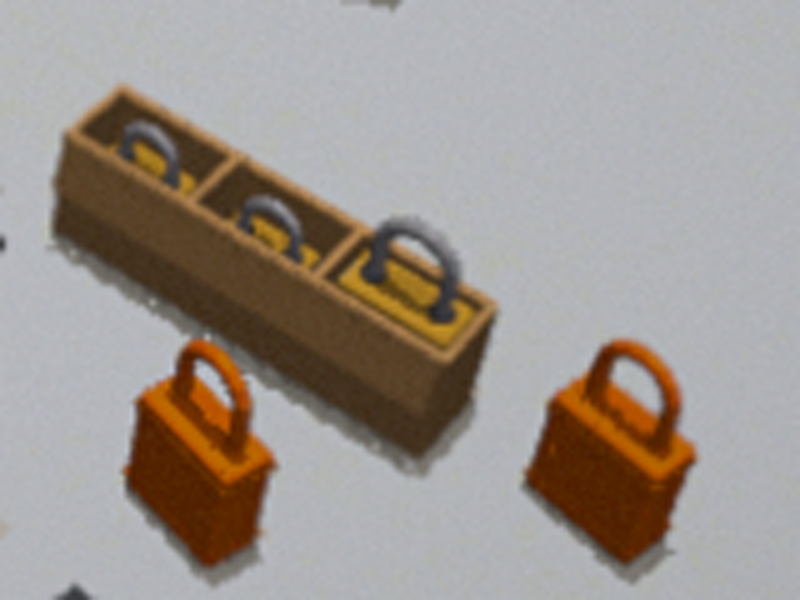

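View pics/side0c.png

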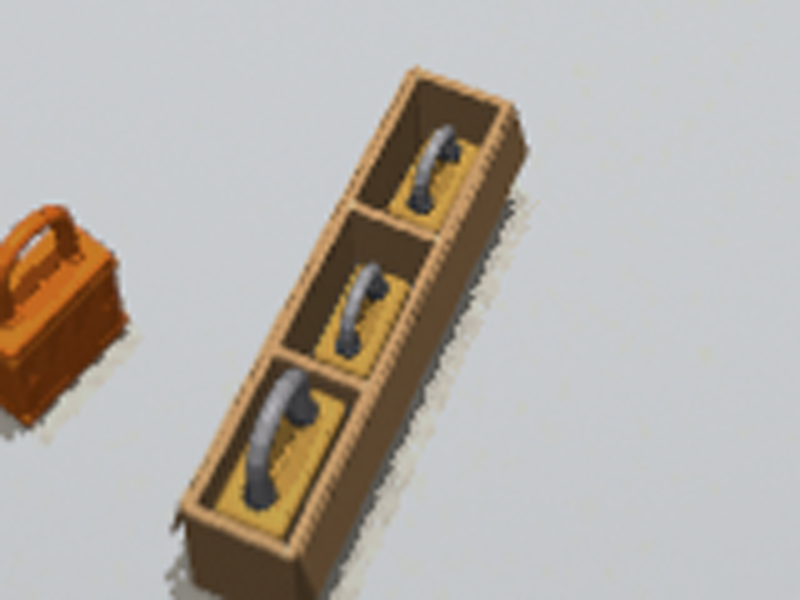

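```bash
python3 - <<'E'
from h import *
np.set_printoptions(precision=4,suppress=True)
C={n:cal(n) for n in ["scene","side"]}
P={"rim x-y-":((404.4,297.6),(333.6,345.6)),"rim x+y-":((393.6,306.4),(313.4,339)),"rim x-y+":((479,341),(289,436)),"rim x+y+":((469,351),(266.6,427.4)),
"bow":((463.8,325),(284.3,405.6)),"small1bow?":((433.5,323),(303,380)),"post y+":((369.5,325),(125,261)),"post y-":((186.5,177),(312.5,104)),
"root":((0,0),(267,190)),"prong tip vis":((297,228.5),(331,156))}
for k,(a,b) in P.items():
    if a==(0,0): continue
    p,e=tri([(C["scene"],a),(C["side"],b)]); print(k,p,e)
for z,k,i in [(0.064,k,(a,b)) for k,(a,b) in P.items() if 'rim' in k]:
    print(k,atz(C["scene"],i[0],z),atz(C["side"],i[1],z))
for z,uv,n in [(.31,(369.5,325),"scene"),(.31,(186.5,177),"scene"),(.31,(125,261),"side"),(.31,(312.5,104),"side"),(.105,(464,323.5),"scene"),(.105,(285,404),"side")]: print(n,uv,atz(C[n],uv,z))
E
```

```text
rim x-y- [0.4262 0.1266 0.0594] [[-0.3, -0.4], [-0.2, 0.6]]
rim x+y- [0.4692 0.1332 0.0607] [[0.0, 0.0], [0.0, -0.0]]
rim x-y+ [0.4032 0.3256 0.0604] [[-0.0, -0.0], [-0.0, 0.1]]
rim x+y+ [0.4454 0.3317 0.0627] [[0.6, 0.6], [0.4, -0.9]]
bow [0.4287 0.2966 0.1015] [[0.7, 0.7], [0.5, -1.1]]
small1bow? [0.4383 0.2248 0.0613] [[-0.7, -0.8], [-0.5, 1.2]]
post y+ [0.7322 0.2991 0.3076] [[0.5, 0.6], [0.3, -0.7]]
post y- [ 0.7298 -0.299   0.3045] [[-0.1, -0.3], [-0.1, 0.3]]
prong tip vis [ 0.5888 -0.1027  0.2652] [[-8.6, -21.9], [-9.3, 23.1]]
rim x-y- [0.4307 0.1311 0.064 ] [0.425  0.1278 0.064 ]
rim x+y- [0.4719 0.1353 0.064 ] [0.4681 0.1351 0.064 ]
rim x-y+ [0.4065 0.3272 0.064 ] [0.4023 0.3267 0.064 ]
rim x+y+ [0.4462 0.3305 0.064 ] [0.4447 0.3338 0.064 ]
scene (369.5, 325) [0.7335 0.2992 0.31  ]
scene (186.5, 177) [ 0.7341 -0.2888  0.31  ]
side (125, 261) [0.7292 0.3018 0.31  ]
side (312.5, 104) [ 0.7253 -0.2919  0.31  ]
scene (464, 323.5) [0.4274 0.2936 0.105 ]
side (285, 404) [0.4278 0.2971 0.105 ]
```

```bash
python3 - <<'E'
import cv2
im=cv2.imread('pics/side0.png'); cv2.imwrite('pics/s1.png',cv2.resize(im[140:240,230:350],None,fx=6,fy=6,interpolation=cv2.INTER_CUBIC))
im=cv2.imread('pics/scene0.png'); cv2.imwrite('pics/s2.png',cv2.resize(im[160:290,170:310],None,fx=5,fy=4.5,interpolation=cv2.INTER_CUBIC))
E
```

```text
(no output)
```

View pics/s1.png

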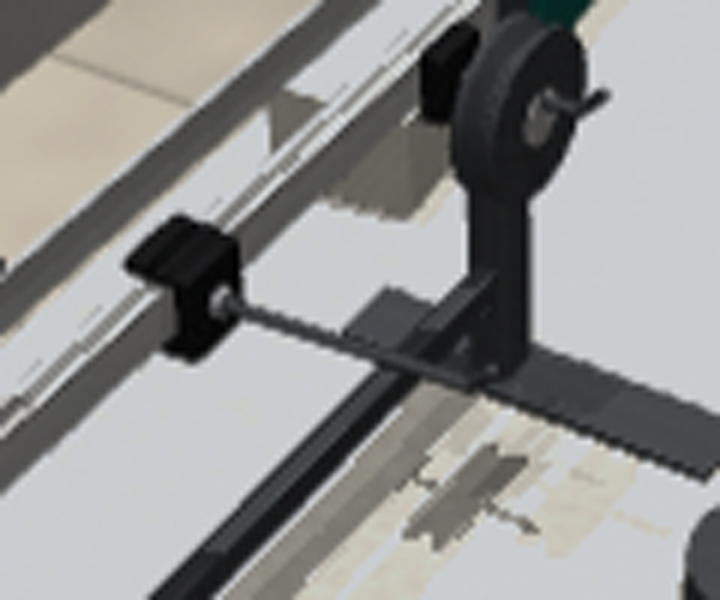

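```bash
python3 - <<'E'
from h import *
np.set_printoptions(precision=4,suppress=True)
C={n:cal(n) for n in ["scene","side"]}
f=lambda a,b,o,s:(a/s+o[0],b/s+o[1])
S=10/3
for z,lab in [(.285,"low"),(.304,"up")]:
  pts={"low":[("scene",290,236),("scene",362,296),("side",207,402),("side",268,347)],"up":[("scene",243,241),("scene",300,305),("side",143,355),("side",213,302)]}[lab]
  for n,a,b in pts:
    uv=f(a,b,(180,180) if n=="scene" else (150,80),S); print(lab,n,np.round(uv,1),atz(C[n],uv,z))
for n,uv in [("scene",(286.7,258.8)),("side",(219,194.9))]: print(atz(C[n],uv,.285))
# prong
for n,uv,z in [("side",(267.2,190.2),.210),("side",(290.5,199.2),.215),("side",(316.2,199.8),.229),("side",(311,203),.22),("scene",(296,225.8),.229),("scene",(297.5,228.5),.229),("scene",(294,234),.218),("scene",(278.7,238.9),.215)]:print(n,uv,z,atz(C[n],uv,z))
for y in (-.06,-.065,-.07,-.075,-.08): print(y,[proj(C[n],[x,y,z]) for n in C for x,z in ((.588,.229),(.708,.21))])
E
```

```text
low scene [267.  250.8] [0.7315 0.0188 0.285 ]
low scene [288.6 268.8] [0.7317 0.0875 0.285 ]
low side [212.1 200.6] [0.7263 0.0873 0.285 ]
low side [230.4 184.1] [0.7274 0.028  0.285 ]
up scene [252.9 252.3] [0.7675 0.0264 0.304 ]
up scene [270.  271.5] [0.7748 0.0909 0.304 ]
up side [192.9 186.5] [0.7689 0.0892 0.304 ]
up side [213.9 170.6] [0.7663 0.0281 0.304 ]
[0.7169 0.0621 0.285 ]
[0.7256 0.0668 0.285 ]
side (267.2, 190.2) 0.21 [ 0.7093 -0.0667  0.21  ]
side (290.5, 199.2) 0.215 [ 0.644  -0.0624  0.215 ]
side (316.2, 199.8) 0.229 [ 0.5861 -0.0752  0.229 ]
side (311, 203) 0.22 [ 0.5958 -0.0694  0.22  ]
scene (296, 225.8) 0.229 [ 0.5901 -0.0744  0.229 ]
scene (297.5, 228.5) 0.229 [ 0.5938 -0.0641  0.229 ]
scene (294, 234) 0.218 [ 0.6035 -0.0647  0.218 ]
scene (278.7, 238.9) 0.215 [ 0.6383 -0.0747  0.215 ]
-0.06 [array([300.7128, 228.372 ]), array([256.3437, 256.4488]), array([311.7713, 203.4979]), array([265.9651, 192.0328])]
-0.065 [array([299.3217, 227.3536]), array([255.0117, 255.3053]), array([312.9868, 202.1749]), array([267.2465, 190.8085])]
-0.07 [array([297.9379, 226.3406]), array([253.6871, 254.168 ]), array([314.1952, 200.8596]), array([268.5208, 189.5909])]
-0.075 [array([296.5614, 225.3329]), array([252.3699, 253.0371]), array([315.3965, 199.5519]), array([269.7881, 188.3801])]
-0.08 [array([295.1922, 224.3305]), array([251.06  , 251.9124]), array([316.5909, 198.2517]), array([271.0483, 187.1759])]
```

View pics/s2.png

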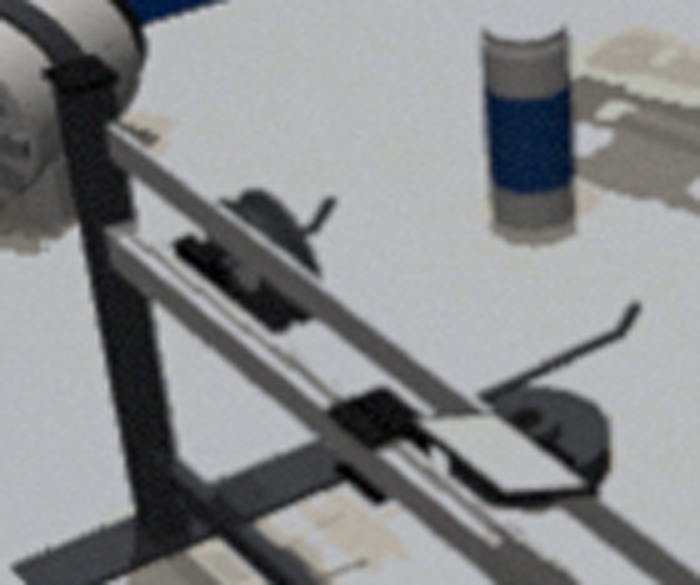

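arm_command([
  [0, [0, 0, 0.05], [0, 0, 8]],
  [0, [0, 0, 0.1], [0, 0, 16]],
  [0, [0.02, 0.03, 0.14], [0, 0, 24]],
  [0, [0.04, 0.06, 0.17], [0, 0, 32]],
  [0, [0.06, 0.1, 0.19], [0, 0, 40]],
  [0, [0.08, 0.14, 0.19], [0, 0, 48]],
  [0, [0.11, 0.18, 0.19], [0, 0, 56]],
  [0, [0.13, 0.21, 0.19], [0, 0, 64]],
  [0, [0.16, 0.25, 0.19], [0, 0, 72]],
  [0, [0.18, 0.28, 0.19], [0, 0, 80]],
  [0, [0.2, 0.32, 0.19], [0, 0, 88]],
  [0, [0.23, 0.36, 0.19], [0, 0, 96]],
  [0, [0.25, 0.39, 0.19], [0, 0, 104]],
  [0, [0.28, 0.43, 0.19], [0, 0, 112]],
  [0, [0.3, 0.47, 0.19], [0, 0, 120]],
  [0, [0.32, 0.5, 0.19], [0, 0, 128]],
  [0, [0.34, 0.53, 0.19], [0, 0, 136]],
  [0, [0.346, 0.533, 0.19], [0, 0, 144]],
  [0, [0.346, 0.533, 0.19], [0, 0, 152]],
  [0, [0.346, 0.533, 0.19], [0, 0, 158.2]],
])

```text
time_s: 3.25
position: [0.56, -0.0002, 0.4031]
orientation: [-0.0, -0.003, 1.0, 0.0]
force: [-0.1, -0.0, -0.0]
opening: 0.0939
```

```bash
python3 - <<'E'
from h import *
np.set_printoptions(precision=4,suppress=True)
o=r.observe(); print(o["time_s"],o["position"],o["orientation"],o["q"])
c,im=snap("wrist","w1"); np.savez("w1.npz",K=c[0],k1=c[1],T=c[2])
for t in ["ticket","prong_tip","prong_mid","prong","lock_bow"]:
    print(t,[(np.round(x["uv"],1),round(x["p"],2)) for x in r.pinpoint("wrist",t)][:3])
E
```

```text
3.25 [ 0.56   -0.0002  0.4031] [-0.0003 -0.0033  1.      0.    ] [-0.1247  0.2109  1.14    0.      1.7913 -1.702 ]
ticket [(array([24.8, 81.1]), 0.2), (array([556. , 110.1]), 0.19)]
prong_tip [(array([253.2, 259.3]), 0.94), (array([172.9, 187.6]), 0.41)]
prong_mid [(array([256.3, 302.3]), 0.77)]
prong [(array([517.8, 116.6]), 0.5)]
lock_bow [(array([532.3, 197.9]), 0.75), (array([629.2,  98.1]), 0.55)]
```

View pics/w1.png

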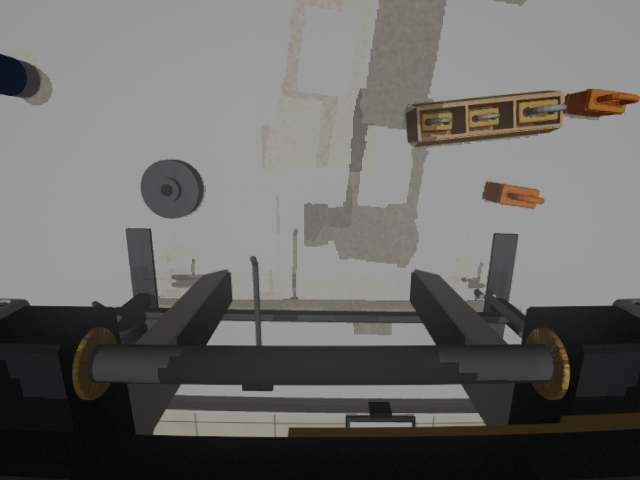

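```bash
python3 - <<'E'
from h import *
np.set_printoptions(precision=4,suppress=True)
d=np.load("w1.npz"); c=(d["K"],float(d["k1"]),d["T"])
for uv,z in [((254,260),.229),((253.2,259.3),.229),((256,280),.217),((257,310),.215),((258.5,344),.212),((346,416),.285),((414,416),.285),((380,416),.285),((380,408),.28),((243,388),.21),((273,388),.21)]: print(uv,atz(c,uv,z))
im=cv2.imread('pics/w1.png'); cv2.imwrite('pics/w1a.png',cv2.resize(im[225:435,220:430],None,fx=2.8,fy=2.8,interpolation=cv2.INTER_CUBIC)); cv2.imwrite('pics/w1b.png',cv2.resize(im[70:170,390:640],None,fx=3.2,fy=3.2,interpolation=cv2.INTER_CUBIC))
E
```

```text
(254, 260) [ 0.5941 -0.0664  0.229 ]
(253.2, 259.3) [ 0.5934 -0.0671  0.229 ]
(256, 280) [ 0.6193 -0.0673  0.217 ]
(257, 310) [ 0.654  -0.0678  0.215 ]
(258.5, 344) [ 0.6961 -0.0682  0.212 ]
(346, 416) [0.7296 0.0246 0.285 ]
(414, 416) [0.7297 0.0888 0.285 ]
(380, 416) [0.7296 0.0566 0.285 ]
(380, 408) [0.7246 0.0571 0.28  ]
(243, 388) [ 0.7542 -0.0887  0.21  ]
(273, 388) [ 0.7536 -0.054   0.21  ]
```

View pics/w1a.png

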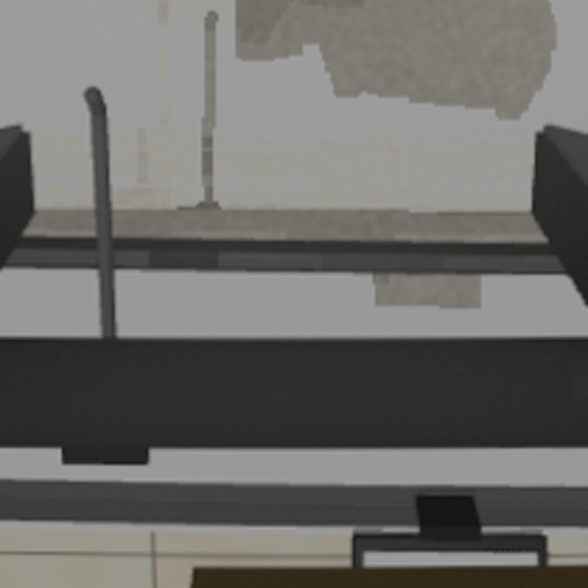

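View pics/w1b.png

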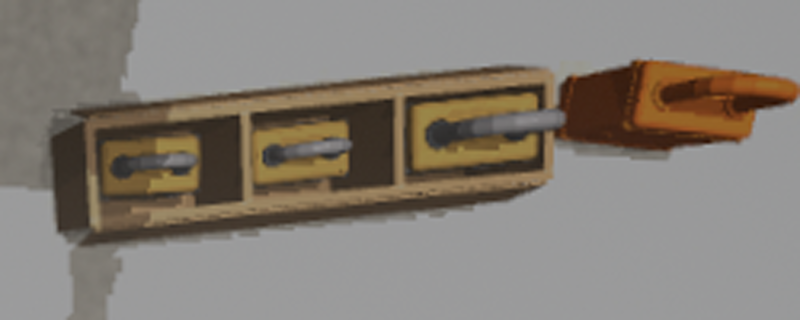

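arm_command([
  [0, [0.045, -0.033, 0], [0, 0, 0]],
  [0, [0.09, -0.067, 0], [0, 0, 0]],
  [0, [0.09, -0.067, -0.05], [0, 0, 0]],
  [0, [0.09, -0.067, -0.1], [0, 0, 0]],
  [0.3, [0.09, -0.067, -0.15], [0, 0, 0]],
  [0.5, [0.09, -0.067, -0.18], [0, 0, 0]],
  [0.7, [0.09, -0.067, -0.195], [0, 0, 0]],
  [0.8, [0.09, -0.067, -0.195], [0, 0, 0]],
  [1, [0.09, -0.067, -0.195], [0, 0, 0]],
  [1, [0.09, -0.067, -0.195], [0, 0, 0]],
  [1, [0.09, -0.067, -0.195], [0, 0, 0]],
  [1, [0.09, -0.067, -0.195], [0, 0, 0]],
  [1, [0.09, -0.067, -0.195], [0, 0, 0]],
  [1, [0.09, -0.067, -0.195], [0, 0, 0]],
], newtons=8)

```text
time_s: 4.95
position: [0.6498, -0.0678, 0.2088]
orientation: [0.0, -0.0, 1.0, -0.0]
force: [0.4, -0.4, -0.3]
opening: 0.0172
```

arm_command([
  [1, [0, 0, 0], [0, 0, 0]],
  [1, [0, 0, 0], [0, 0, 0]],
  [1, [0, 0, 0], [0, 0, 0]],
  [1, [0, 0, 0], [0, 0, 0]],
])

```text
time_s: 5.35
position: [0.6497, -0.0679, 0.2085]
orientation: [0.0, -0.0, 1.0, -0.0]
force: [-0.2, -0.3, 0.6]
opening: 0.0054
```

```bash
python3 - <<'E'
from h import *
snap("wrist","w2"); print(r.observe()["opening"])
E
```

```text
0.005321228363756452
```

View pics/w2.png

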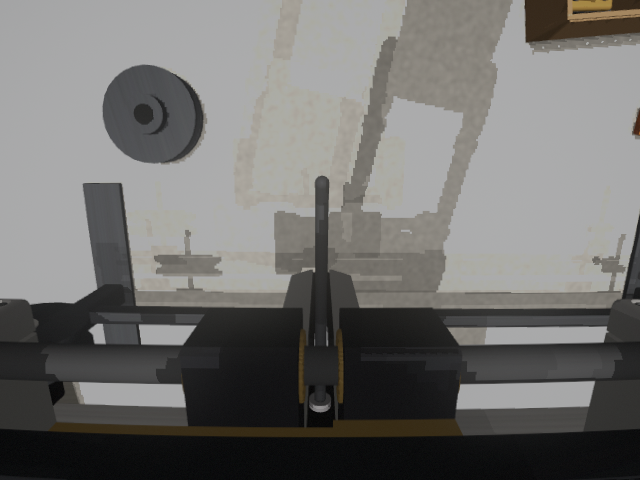

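The wrist picture shows the wire (col 320) pinched between the pads. Now I drag it.

arm_command([
  [1, [0, 0.006, 0], [0, 0, 0]],
  [1, [0, 0.018, 0], [0, 0, 0]],
  [1, [0, 0.03, 0], [0, 0, 0]],
  [1, [0, 0.045, 0], [0, 0, 0]],
  [1, [0, 0.06, 0], [0, 0, 0]],
  [1, [0, 0.075, 0], [0, 0, 0]],
  [1, [0, 0.09, 0], [0, 0, 0]],
  [1, [0, 0.105, 0], [0, 0, 0]],
  [1, [0, 0.117, 0], [0, 0, 0]],
  [1, [0, 0.123, 0], [0, 0, 0]],
  [1, [0, 0.1255, 0], [0, 0, 0]],
  [1, [0, 0.1255, 0], [0, 0, 0]],
  [1, [0, 0.1255, 0], [0, 0, 0]],
])

```text
time_s: 6.7
position: [0.6506, 0.059, 0.2087]
orientation: [0.001, -0.0, 1.0, 0.001]
force: [5.5, 0.4, -1.1]
opening: 0.0056
```

```bash
python3 - <<'E'
from h import *
o=r.observe();print(o["position"],o["force"])
snap("wrist","w3"); 
c,im=snap("side","s3")
im=cv2.imread('pics/s3.png'); cv2.imwrite('pics/s3z.png',cv2.resize(im[140:290,170:370],None,fx=4,fy=4,interpolation=cv2.INTER_CUBIC))
E
```

```text
[0.65059766 0.05903948 0.20868273] [ 5.49274494  0.4141808  -1.07397476]
```

View pics/w3.png

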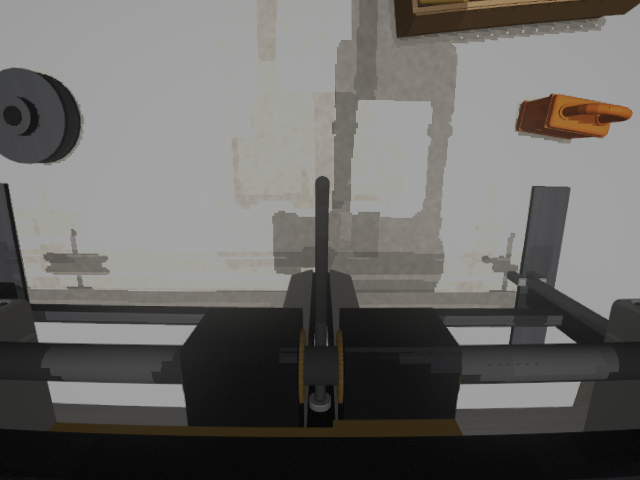

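View pics/s3z.png

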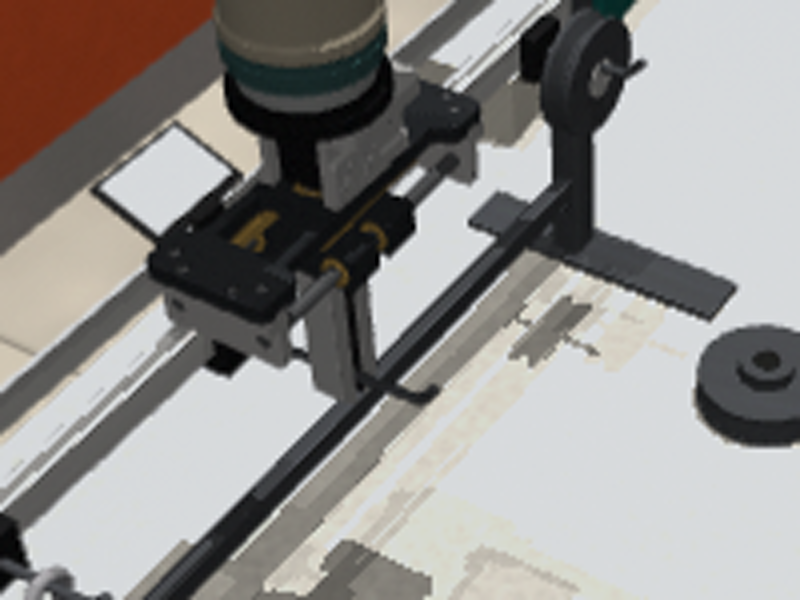

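arm_command([
  [0.8, [0, 0, 0], [0, 0, 0]],
  [0.5, [0, 0, 0], [0, 0, 0]],
  [0, [0, 0, 0], [0, 0, 0]],
  [0, [0, 0, 0], [0, 0, 0]],
  [0, [0, 0, 0.03], [0, 0, 0]],
  [0, [0, 0, 0.08], [0, 0, 0]],
  [0, [0, 0, 0.13], [0, 0, 0]],
  [0, [-0.04, 0, 0.17], [0, 0, 0]],
  [0, [-0.09, -0.02, 0.19], [0, 0, 0]],
  [0, [-0.09, -0.02, 0.19], [0, 0, 0]],
  [0, [-0.09, -0.02, 0.19], [0, 0, 0]],
])

```text
time_s: 7.9
position: [0.5585, 0.0374, 0.4007]
orientation: [0.002, 0.0, 1.0, 0.0]
force: [0.9, -0.2, 0.5]
opening: 0.0904
```

```bash
python3 - <<'E'
from h import *
np.set_printoptions(precision=4,suppress=True)
o=r.observe(); print(o["time_s"],o["position"],o["force"])
c,im=snap("wrist","w4"); np.savez("w4.npz",K=c[0],k1=c[1],T=c[2])
for t in ["prong_tip","prong_mid","lock_bow","lock"]:
    print(t,[(np.round(x["uv"],1),round(x["p"],2)) for x in r.pinpoint("wrist",t)][:3])
E
```

```text
7.9 [0.5585 0.0374 0.4007] [ 0.9059 -0.1827  0.5058]
prong_tip [(array([496.3, 111.8]), 0.68), (array([345.8, 258.9]), 0.67), (array([343.1, 415.1]), 0.67)]
prong_mid [(array([337.4, 307. ]), 0.93)]
lock_bow [(array([526.3, 107.6]), 0.86), (array([508.4, 199. ]), 0.77), (array([602.4,  95.7]), 0.64)]
lock [(array([556.8, 104. ]), 0.75), (array([492.8, 114.8]), 0.73)]
```

View pics/w4.png

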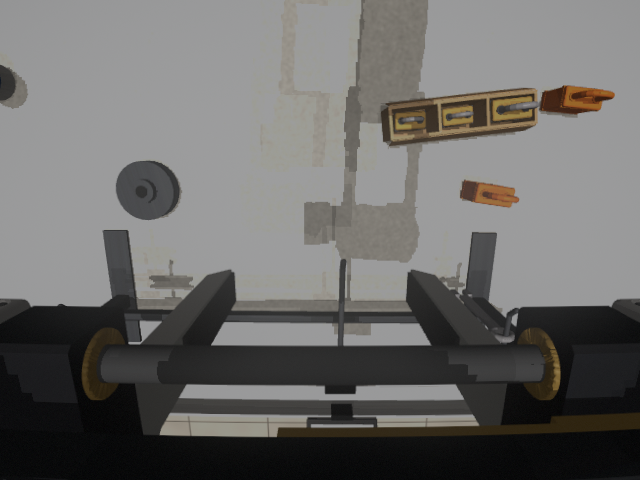

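```bash
python3 - <<'E'
from h import *
np.set_printoptions(precision=4,suppress=True)
d=np.load("w4.npz"); c=(d["K"],float(d["k1"]),d["T"])
im=cv2.imread('pics/w4.png'); cv2.imwrite('pics/w4a.png',cv2.resize(im[250:440,260:420],None,fx=3,fy=3,interpolation=cv2.INTER_CUBIC))
for uv,z in [((343.5,262),.229),((341,310),.215),((340.5,340),.212),((341,390),.22),((307,420),.285),((377,420),.285),((342,420),.285),((342,408),.28)]: print(uv,atz(c,uv,z))
# carton rim corners, this picture
for uv in [(383,104),(389,144),(535,88),(538,126)]: print(atz(c,uv,.064))
sc=cal("scene"); sd=cal("side")
P,e=tri([(sc,(463.8,325)),(sd,(284.3,405.6)),(c,(526.3,107.6))]); print(P,e)
E
```

```text
(343.5, 262) [0.5941 0.0596 0.229 ]
(341, 310) [0.6516 0.0588 0.215 ]
(340.5, 340) [0.6887 0.059  0.212 ]
(341, 390) [0.7465 0.06   0.22  ]
(307, 420) [0.7316 0.0244 0.285 ]
(377, 420) [0.7319 0.09   0.285 ]
(342, 420) [0.7317 0.0572 0.285 ]
(342, 408) [0.7223 0.0573 0.28  ]
[0.4257 0.1199 0.064 ]
[0.4774 0.13   0.064 ]
[0.4021 0.3239 0.064 ]
[0.4512 0.334  0.064 ]
[0.4298 0.2959 0.1004] [[-0.0, 1.2], [0.2, -1.5], [1.1, -1.8]]
```

View pics/w4a.png

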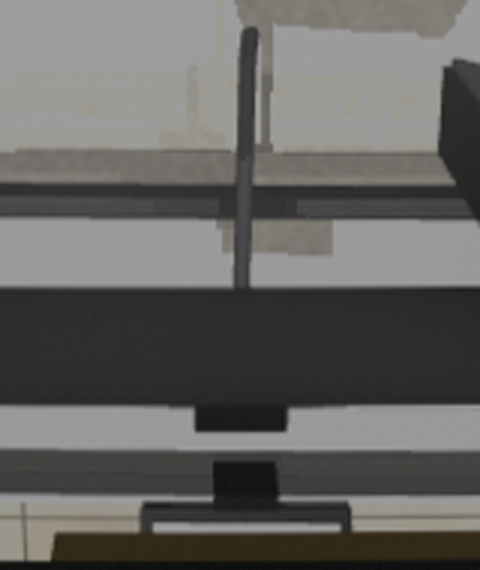

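arm_command([
  [0, [-0.01, 0.025, 0], [0, 0, -8]],
  [0, [-0.03, 0.05, -0.01], [0, 0, -16]],
  [0, [-0.045, 0.08, -0.02], [0, 0, -24]],
  [0, [-0.06, 0.11, -0.03], [0, 0, -32]],
  [0, [-0.075, 0.14, -0.05], [0, 0, -40]],
  [0, [-0.09, 0.17, -0.07], [0, 0, -48]],
  [0, [-0.1, 0.2, -0.09], [0, 0, -56]],
  [0, [-0.115, 0.225, -0.11], [0, 0, -64]],
  [0, [-0.125, 0.245, -0.13], [0, 0, -72]],
  [0, [-0.13, 0.258, -0.15], [0, 0, -80]],
  [0, [-0.13, 0.258, -0.15], [0, 0, -83.3]],
  [0, [-0.13, 0.258, -0.15], [0, 0, -83.3]],
])

```text
time_s: 9.35
position: [0.4293, 0.2963, 0.2464]
orientation: [-0.001, 0.664, 0.748, -0.002]
force: [-0.0, -0.1, -1.0]
opening: 0.0939
```

```bash
python3 - <<'E'
from h import *
np.set_printoptions(precision=4,suppress=True)
o=r.observe(); print(o["time_s"],o["position"],o["orientation"])
c,im=snap("wrist","w5"); np.savez("w5.npz",K=c[0],k1=c[1],T=c[2])
for t in ["lock_bow","lock"]:
    print(t,[(np.round(x["uv"],1),round(x["p"],2)) for x in r.pinpoint("wrist",t)][:3])
E
```

```text
9.35 [0.4293 0.2963 0.2464] [-0.0007  0.6638  0.7479 -0.0018]
lock_bow [(array([324.1, 231.4]), 0.86), (array([447.3, 252.2]), 0.76), (array([315.9, 109.2]), 0.74)]
lock [(array([323.5, 215.2]), 0.93), (array([318.4, 120.2]), 0.81), (array([418.4, 232.6]), 0.8)]
```

View pics/w5.png

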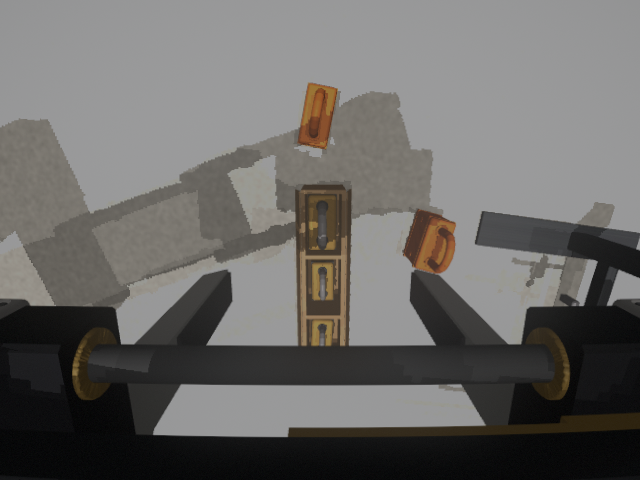

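```bash
python3 - <<'E'
from h import *
np.set_printoptions(precision=4,suppress=True)
d=np.load("w5.npz"); c=(d["K"],float(d["k1"]),d["T"])
im=cv2.imread('pics/w5.png'); cv2.imwrite('pics/w5a.png',cv2.resize(im[170:290,270:480],None,fx=3.8,fy=3.8,interpolation=cv2.INTER_CUBIC))
for uv,z in [((324.1,231.4),.097),((324,233),.105),((324,247),.105),((296,186),.064),((350,186),.064),((301,256),.064),((346,256),.064),((448,245),.1),((404,250),.0),((410,210),.06),((430,272),.06)]: print(uv,atz(c,uv,z))
for p in [(.4283,.2945,.105),(.428,.2945,.105),(.433,.2535,.105)]: print(proj(c,p))
E
```

```text
(324.1, 231.4) [0.4311 0.2957 0.097 ]
(324, 233) [0.4309 0.2959 0.105 ]
(324, 247) [0.4325 0.2833 0.105 ]
(296, 186) [0.3997 0.33   0.064 ]
(350, 186) [0.4515 0.3363 0.064 ]
(301, 256) [0.412  0.2606 0.064 ]
(346, 256) [0.4572 0.2662 0.064 ]
(448, 245) [0.5439 0.2974 0.1   ]
(404, 250) [0.5315 0.2643 0.    ]
(410, 210) [0.5144 0.3198 0.06  ]
(430, 272) [0.5466 0.2584 0.06  ]
[320.8641 234.1889]
[320.5259 234.1488]
[320.5809 278.5823]
```

View pics/w5a.png

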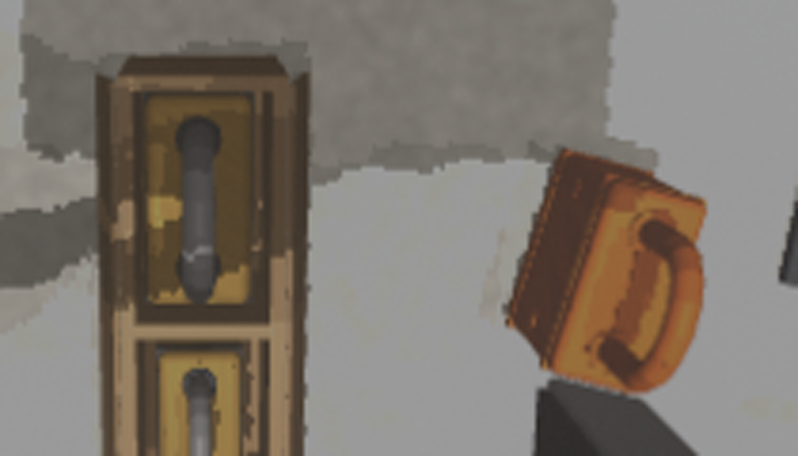

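arm_command([
  [0.4, [0, -0.0005, -0.04], [0, 0, 0]],
  [0.4, [0, -0.0005, -0.08], [0, 0, 0]],
  [0.4, [0, -0.0005, -0.11], [0, 0, 0]],
  [0.4, [0, -0.0005, -0.135], [0, 0, 0]],
  [0.4, [0, -0.0005, -0.155], [0, 0, 0]],
  [0.4, [0, -0.0005, -0.163], [0, 0, 0]],
  [0.7, [0, -0.0005, -0.163], [0, 0, 0]],
  [0.8, [0, -0.0005, -0.163], [0, 0, 0]],
  [0.9, [0, -0.0005, -0.163], [0, 0, 0]],
  [1, [0, -0.0005, -0.163], [0, 0, 0]],
  [1, [0, -0.0005, -0.163], [0, 0, 0]],
  [1, [0, -0.0005, -0.163], [0, 0, 0]],
  [1, [0, -0.0005, -0.163], [0, 0, 0]],
  [1, [0, -0.0005, -0.163], [0, 0, 0]],
  [1, [0, -0.0005, -0.163], [0, 0, 0]],
], newtons=35)

```text
time_s: 11.0
position: [0.43, 0.2953, 0.0858]
orientation: [0.0, 0.664, 0.747, 0.0]
force: [-0.6, -0.1, 1.7]
opening: 0.007
```

```bash
python3 - <<'E'
from h import *
np.set_printoptions(precision=4,suppress=True)
o=r.observe(); print(o["time_s"],o["position"],o["opening"],o["force"])
c,im=snap("wrist","w6")
E
```

```text
11.0 [0.43   0.2953 0.0858] 0.006986780706642053 [-0.5723 -0.0914  1.7298]
```

View pics/w6.png

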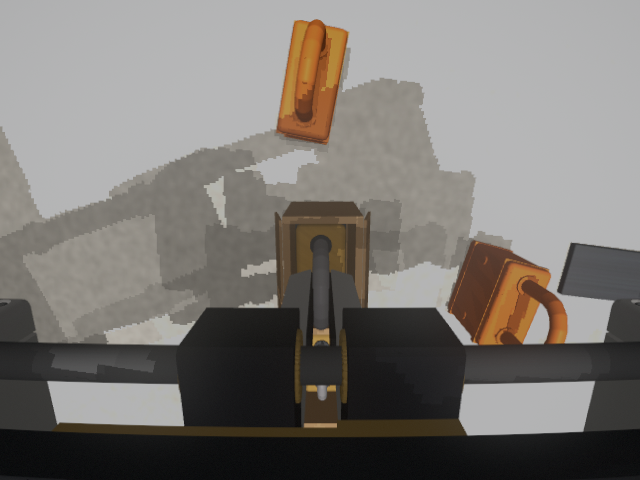

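arm_command([
  [1, [0, 0, 0.008], [0, 0, 0]],
  [1, [0, 0, 0.02], [0, 0, 0]],
  [1, [0, 0, 0.035], [0, 0, 0]],
  [1, [0, 0, 0.05], [0, 0, 0]],
  [1, [0, 0, 0.065], [0, 0, 0]],
  [1, [0, 0, 0.085], [0, 0, 0]],
  [1, [0, 0, 0.1], [0, 0, 0]],
  [1, [0, 0, 0.1], [0, 0, 0]],
  [1, [0, 0, 0.1], [0, 0, 0]],
])

```text
time_s: 11.95
position: [0.4294, 0.295, 0.1855]
orientation: [0.0, 0.664, 0.747, -0.0]
force: [-0.2, 0.5, -4.0]
opening: 0.0072
```

```bash
python3 - <<'E'
from h import *
np.set_printoptions(precision=4,suppress=True)
o=r.observe(); print(o["time_s"],o["position"],o["opening"],o["force"],o["moment"])
c,im=snap("side","s7"); im=cv2.imread('pics/s7.png'); cv2.imwrite('pics/s7z.png',im[220:480,150:500])
E
```

```text
11.95 [0.4294 0.295  0.1855] 0.007199403462457133 [-0.196   0.506  -4.0025] [-0.0331 -0.0705 -0.0377]
```

View pics/s7z.png

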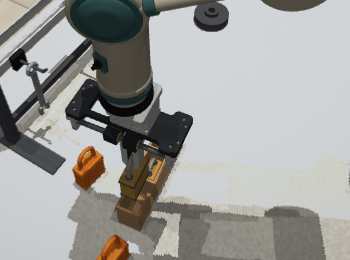

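arm_command([
  [1, [0.001, -0.015, 0], [0, 0, -0.5]],
  [1, [0.003, -0.04, 0], [0, 0, -1.5]],
  [1, [0.005, -0.07, 0], [0, 0, -2.5]],
  [1, [0.008, -0.1, 0], [0, 0, -3.5]],
  [1, [0.01, -0.13, 0], [0, 0, -4.5]],
  [1, [0.012, -0.16, 0], [0, 0, -5.5]],
  [1, [0.015, -0.19, 0], [0, 0, -6.5]],
  [1, [0.018, -0.22, 0], [0, 0, -7]],
  [1, [0.02, -0.245, -0.01], [0, 0, -7.7]],
  [1, [0.02, -0.26, -0.025], [0, 0, -7.7]],
  [1, [0.02, -0.265, -0.045], [0, 0, -7.7]],
  [1, [0.02, -0.265, -0.065], [0, 0, -7.7]],
  [1, [0.02, -0.265, -0.08], [0, 0, -7.7]],
  [1, [0.02, -0.265, -0.09], [0, 0, -7.7]],
  [1, [0.02, -0.265, -0.095], [0, 0, -7.7]],
  [1, [0.02, -0.265, -0.095], [0, 0, -7.7]],
  [1, [0.02, -0.265, -0.095], [0, 0, -7.7]],
])

```text
time_s: 13.7
position: [0.4501, 0.03, 0.0909]
orientation: [0.0, 0.713, 0.701, 0.0]
force: [0.2, 0.5, -3.5]
opening: 0.007
```

```bash
python3 - <<'E'
from h import *
np.set_printoptions(precision=4,suppress=True)
o=r.observe(); print(o["time_s"],o["position"],o["opening"],o["force"],o["moment"])
c,im=snap("side","s8"); im=cv2.imread('pics/s8.png'); cv2.imwrite('pics/s8z.png',cv2.resize(im[240:440,280:520],None,fx=3,fy=3,interpolation=cv2.INTER_CUBIC))
E
```

```text
13.7 [0.4501 0.03   0.0909] 0.007008993914349397 [ 0.2126  0.5212 -3.5395] [-0.0812 -0.1061 -0.0543]
```

View pics/s8z.png

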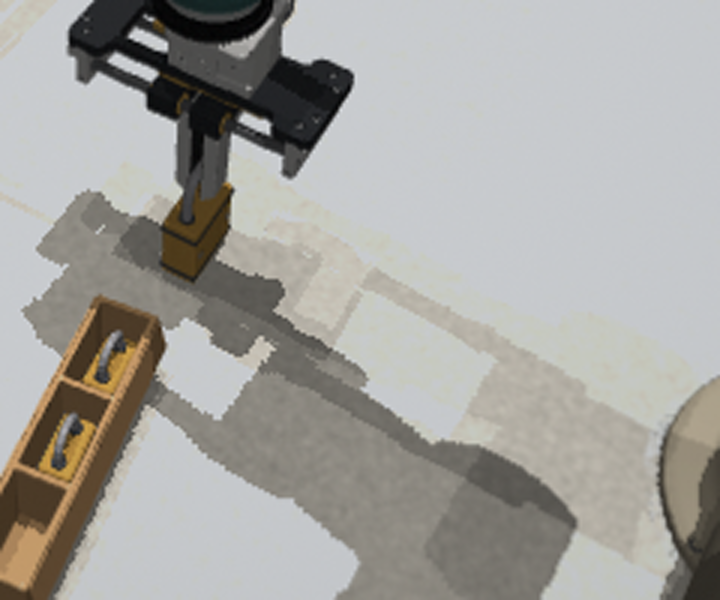

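arm_command([
  [1, [0, 0, -0.003], [0, 0, 0]],
  [1, [0, 0, -0.006], [0, 0, 0]],
  [1, [0, 0, -0.0075], [0, 0, 0]],
  [1, [0, 0, -0.0075], [0, 0, 0]],
  [1, [0, 0, -0.0075], [0, 0, 0]],
])

```text
time_s: 14.25
position: [0.4497, 0.0302, 0.083]
orientation: [-0.0, 0.713, 0.701, 0.0]
force: [-0.2, -0.2, -3.7]
opening: 0.0068
```

arm_command([
  [1, [0, 0, -0.001], [0, 0, 0]],
  [1, [0, 0, -0.002], [0, 0, 0]],
  [1, [0, 0, -0.002], [0, 0, 0]],
])

```text
time_s: 14.55
position: [0.451, 0.03, 0.0828]
orientation: [0.001, 0.713, 0.701, 0.001]
force: [-2.1, -0.2, 8.9]
opening: 0.0071
```

arm_command([
  [1, [0, 0, 0.001], [0, 0, 0]],
  [1, [0, 0, 0.001], [0, 0, 0]],
  [0.9, [0, 0, 0.001], [0, 0, 0]],
  [0.8, [0, 0, 0.001], [0, 0, 0]],
  [0.6, [0, 0, 0.001], [0, 0, 0]],
  [0.4, [0, 0, 0.001], [0, 0, 0]],
  [0.4, [0, 0, 0.001], [0, 0, 0]],
  [0.4, [0, 0, 0.001], [0, 0, 0]],
  [0.4, [0, 0, 0.03], [0, 0, 0]],
  [0.4, [0, 0, 0.07], [0, 0, 0]],
  [0.2, [0, 0, 0.1], [0, 0, 0]],
  [0, [0, 0, 0.12], [0, 0, 0]],
  [0, [0, 0, 0.12], [0, 0, 0]],
])

```text
time_s: 15.85
position: [0.4518, 0.03, 0.2037]
orientation: [0.003, 0.713, 0.701, 0.002]
force: [-0.1, -0.2, 0.3]
opening: 0.0766
```

```bash
python3 - <<'E'
from h import *
np.set_printoptions(precision=4,suppress=True)
o=r.observe(); print(o["time_s"],o["position"],o["opening"],o["force"])
c,im=snap("wrist","w9"); np.savez("w9.npz",K=c[0],k1=c[1],T=c[2])
print([(np.round(x["uv"],1),round(x["p"],2)) for x in r.pinpoint("wrist","lock_bow")][:3])
im=cv2.imread('pics/w9.png'); cv2.imwrite('pics/w9z.png',cv2.resize(im[150:330,220:420],None,fx=3.5,fy=3.3,interpolation=cv2.INTER_CUBIC))
c,im=snap("side","s9"); print([(np.round(x["uv"],1),round(x["p"],2)) for x in r.pinpoint("side","lock_bow")][:3])
E
```

```text
15.85 [0.4518 0.03   0.2037] 0.07664558038627979 [-0.0985 -0.2205  0.2941]
[(array([317.1, 240.1]), 0.58)]
[(array([346.5, 297.6]), 0.94), (array([234.2, 371. ]), 0.9), (array([259.4, 465.4]), 0.74)]
```

View pics/w9z.png

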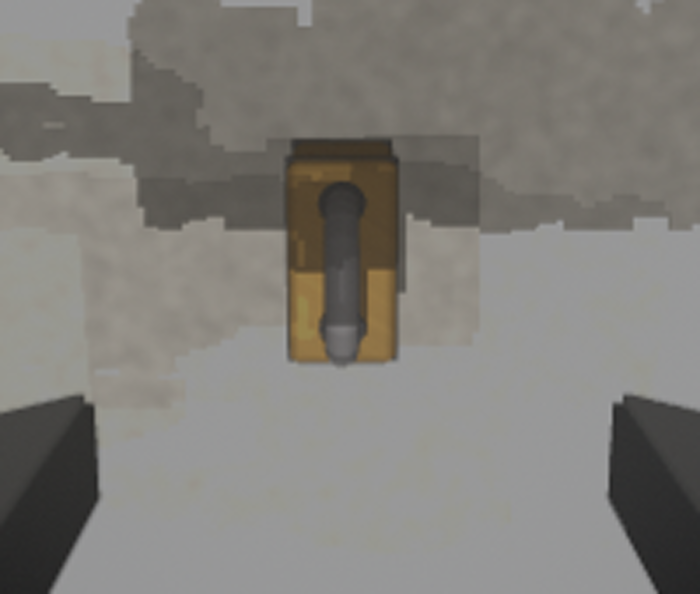

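View pics/s9.png

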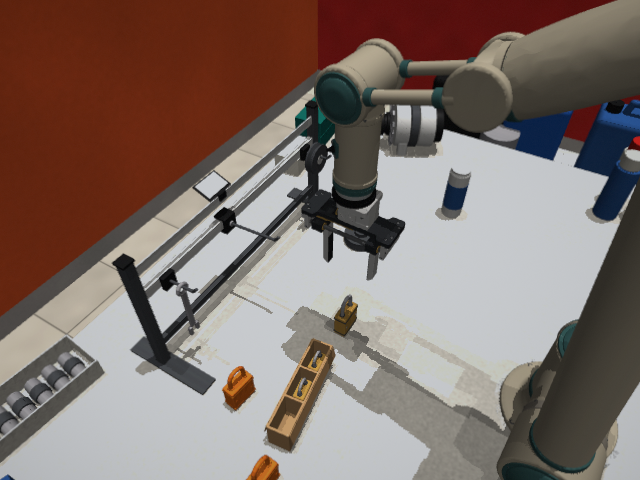

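```bash
python3 - <<'E'
from h import *
np.set_printoptions(precision=4,suppress=True)
d=np.load("w9.npz"); c=(d["K"],float(d["k1"]),d["T"])
z=lambda a,b:(220+a/3.5,150+b/3.3)
for p in [(288,157),(396,157),(288,360),(397,360)]: print(atz(c,z(*p),.06))
print(tri([(c,(317.1,240.1)),(cal("side"),(346.5,297.6))]))
o=r.observe();print(o["orientation"])
E
```

```text
[0.4365 0.0606 0.06  ]
[0.4632 0.0601 0.06  ]
[0.435  0.0051 0.06  ]
[0.4631 0.0046 0.06  ]
(array([0.449 , 0.0315, 0.098 ]), [[0.1, -0.1], [0.0, -0.0]])
[-0.0011  0.7131  0.701  -0.001 ]
```

arm_command([
  [0, [-0.002, 0.0025, 0], [0, 0, 8]],
  [0, [-0.002, 0.0025, 0], [0, 0, 16]],
  [0, [-0.002, 0.0025, 0], [0, 0, 24]],
  [0, [-0.002, 0.0025, 0], [0, 0, 32]],
  [0, [-0.002, 0.0025, 0], [0, 0, 40]],
  [0, [-0.002, 0.0025, 0], [0, 0, 48]],
  [0, [-0.002, 0.0025, 0], [0, 0, 56]],
  [0, [-0.002, 0.0025, 0], [0, 0, 64]],
  [0, [-0.002, 0.0025, 0], [0, 0, 72]],
  [0, [-0.002, 0.0025, 0], [0, 0, 80]],
  [0, [-0.002, 0.0025, -0.02], [0, 0, 88]],
  [0, [-0.002, 0.0025, -0.04], [0, 0, 90]],
  [0, [-0.002, 0.0025, -0.05], [0, 0, 90]],
  [0, [-0.002, 0.0025, -0.05], [0, 0, 90]],
])

```text
time_s: 17.45
position: [0.4459, 0.0328, 0.1488]
orientation: [-0.003, 0.009, 1.0, 0.0]
force: [-0.6, -0.4, 1.0]
opening: 0.094
```

```bash
python3 - <<'E'
from h import *
np.set_printoptions(precision=4,suppress=True)
o=r.observe(); print(o["time_s"],o["position"],o["orientation"],o["opening"],o["q"])
c,im=snap("wrist","w10"); np.savez("w10.npz",K=c[0],k1=c[1],T=c[2])
im=cv2.imread('pics/w10.png'); cv2.imwrite('pics/w10z.png',cv2.resize(im[130:340,200:440],None,fx=3,fy=2.8,interpolation=cv2.INTER_CUBIC))
for p in [(.4355,.0325+.028,.06),(.4635,.0325+.028,.06),(.4355,.0045,.06),(.4635,.0045,.06)]: print(proj(c,p))
E
```

```text
17.45 [0.4459 0.0328 0.1488] [-0.0027  0.009   1.      0.0003] 0.09397154294480164 [-0.0825  0.1363  1.862   0.0001  1.1487 -1.6353]
[358.6389 235.3791]
[358.3576 271.7776]
[282.3493 236.6473]
[283.8855 272.9948]
```

View pics/w10z.png

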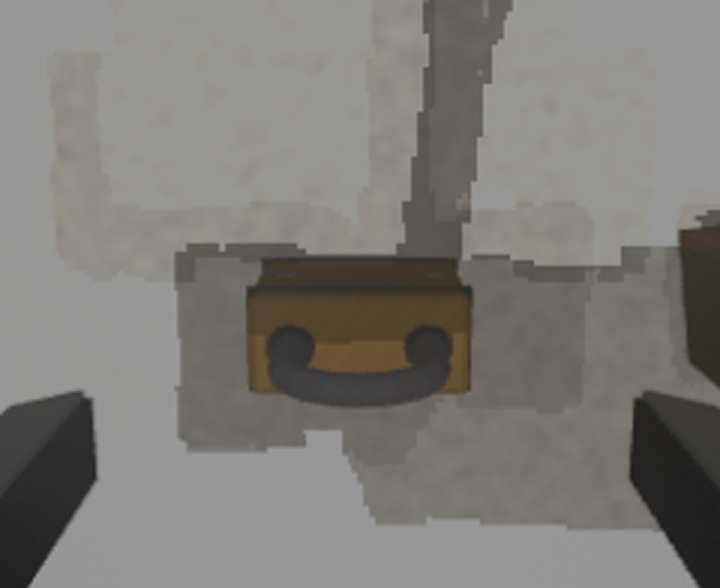

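arm_command([
  [0, [0.0025, -0.0003, -0.03], [0, 0, 0]],
  [0, [0.0025, -0.0003, -0.06], [0, 0, 0]],
  [0, [0.0025, -0.0003, -0.085], [0, 0, 0]],
  [0, [0.0025, -0.0003, -0.105], [0, 0, 0]],
  [0, [0.0025, -0.0003, -0.115], [0, 0, 0]],
  [0, [0.0025, -0.0003, -0.116], [0, 0, 0]],
  [0.3, [0.0025, -0.0003, -0.116], [0, 0, 0]],
  [0.4, [0.0025, -0.0003, -0.116], [0, 0, 0]],
  [0.5, [0.0025, -0.0003, -0.116], [0, 0, 0]],
  [1, [0.0025, -0.0003, -0.116], [0, 0, 0]],
  [1, [0.0025, -0.0003, -0.116], [0, 0, 0]],
  [1, [0.0025, -0.0003, -0.116], [0, 0, 0]],
  [1, [0.0025, -0.0003, -0.116], [0, 0, 0]],
], newtons=50)

```text
time_s: 18.8
position: [0.4505, 0.0322, 0.0354]
orientation: [0.0, 0.008, 1.0, -0.0]
force: [-1.8, -0.5, 4.1]
opening: 0.0558
```

```bash
python3 - <<'E'
from h import *
np.set_printoptions(precision=4,suppress=True)
o=r.observe(); print(o["time_s"],o["position"],o["orientation"],o["opening"],o["force"])
c,im=snap("wrist","w11"); np.savez("w11.npz",K=c[0],k1=c[1],T=c[2])
E
```

```text
18.8 [0.4505 0.0322 0.0354] [ 0.0003  0.0085  1.     -0.0001] 0.05578331759635059 [-1.8448 -0.5132  4.0505]
```

View pics/w11.png

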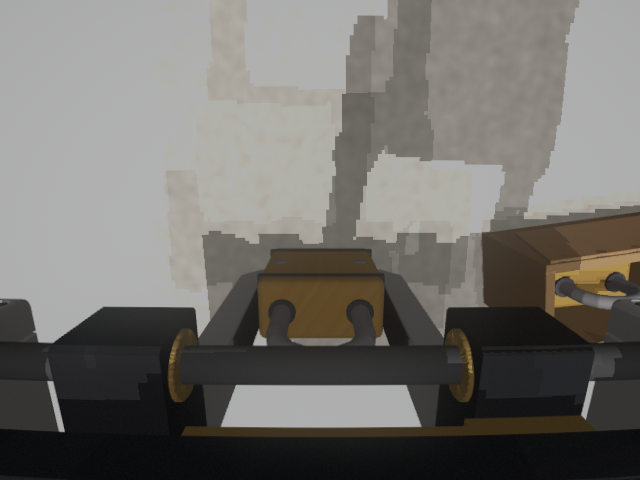

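arm_command([
  [1, [0, 0, 0.01], [0, 0, 0]],
  [1, [0, 0, 0.03], [0, 0, 0]],
  [1, [0, 0, 0.06], [0, 0, 0]],
  [1, [0.01, 0.005, 0.09], [0, 0, 0]],
  [1, [0.03, 0.015, 0.12], [0, 0, 0]],
  [1, [0.05, 0.022, 0.14], [0, 0, 0]],
  [1, [0.065, 0.027, 0.145], [0, 0, 0]],
  [1, [0.07, 0.027, 0.145], [0, 0, 0]],
  [1, [0.07, 0.027, 0.145], [0, 0, 0]],
  [1, [0.07, 0.027, 0.145], [0, 0, 0]],
])

```text
time_s: 19.85
position: [0.5182, 0.0592, 0.1787]
orientation: [-0.002, 0.009, 1.0, -0.0]
force: [0.3, 0.4, -3.2]
opening: 0.0558
```

```bash
python3 - <<'E'
from h import *
np.set_printoptions(precision=4,suppress=True)
o=r.observe(); print(o["time_s"],o["position"],o["orientation"],o["opening"],o["force"])
c,im=snap("wrist","w12"); np.savez("w12.npz",K=c[0],k1=c[1],T=c[2])
c,im=snap("side","s12");im=cv2.imread('pics/s12.png'); cv2.imwrite('pics/s12z.png',cv2.resize(im[150:330,200:440],None,fx=3.3,fy=3.3,interpolation=cv2.INTER_CUBIC))
for n in ["side"]:
  for t in ["lock_bow","prong_tip","prong_mid"]: print(n,t,[(np.round(x["uv"],1),round(x["p"],2)) for x in r.pinpoint(n,t)][:3])
for p in [(.518,.059,.239),(.591,.0596,.229),(.642,.0588,.215)]: print(proj(c,p))
E
```

```text
19.85 [0.5182 0.0592 0.1787] [-0.0021  0.0086  1.     -0.    ] 0.055803342660334966 [ 0.2611  0.4232 -3.1717]
side lock_bow [(array([236.6, 372.6]), 0.76), (array([309.9, 248.4]), 0.71), (array([257.9, 464.8]), 0.57)]
side prong_tip [(array([278.7, 235.9]), 0.53)]
side prong_mid [(array([230.9, 223.2]), 0.72), (array([260.7, 232.1]), 0.58)]
[310.808  246.8426]
[279.1479 237.0816]
[258.9001 232.7631]
```

View pics/w12.png

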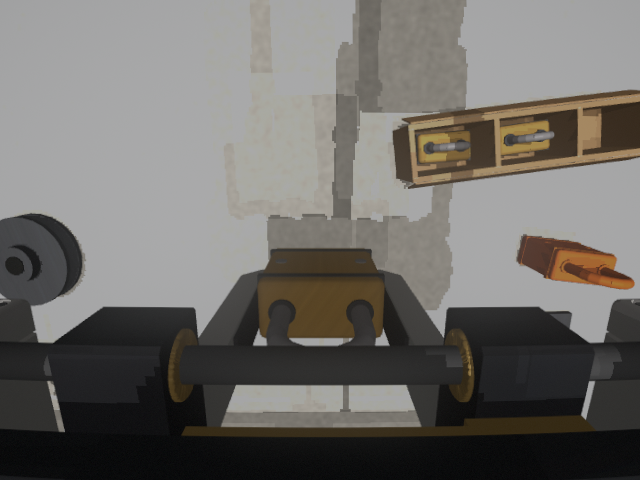

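View pics/s12z.png

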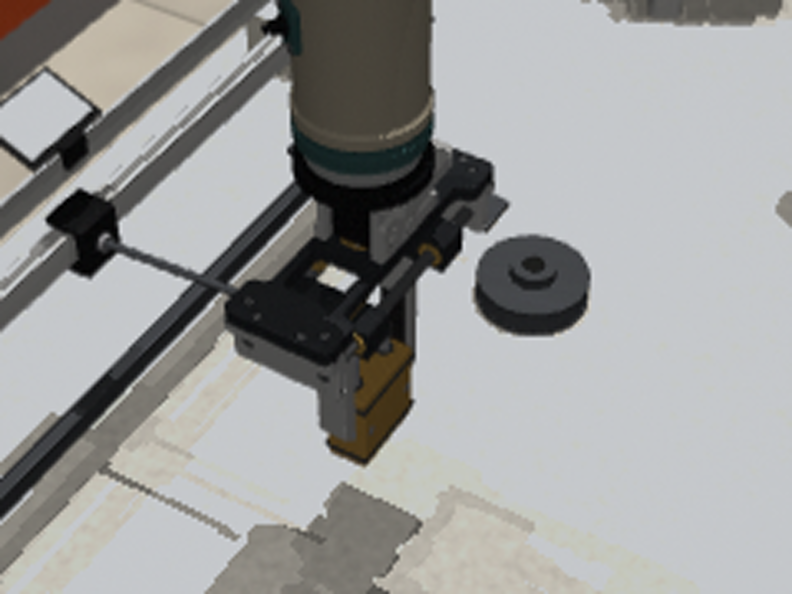

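arm_command([
  [1, [0.01, 0, 0.002], [0, 0, 0]],
  [1, [0.02, 0, 0.002], [0, 0, 0]],
  [1, [0.03, 0, 0.002], [0, 0, 0]],
  [1, [0.04, 0, 0.002], [0, 0, 0]],
  [1, [0.05, 0, 0.002], [0, 0, 0]],
  [1, [0.06, 0, 0.002], [0, 0, 0]],
  [1, [0.068, 0, 0.002], [0, 0, 0]],
  [1, [0.076, 0, 0.002], [0, 0, 0]],
  [1, [0.084, 0, 0.002], [0, 0, 0]],
  [1, [0.084, 0, 0.002], [0, 0, 0]],
])

```text
time_s: 21.1
position: [0.6055, 0.0593, 0.1818]
orientation: [0.0, 0.009, 1.0, 0.0]
force: [-0.1, 0.6, -3.9]
opening: 0.0555
```

```bash
python3 - <<'E'
from h import *
np.set_printoptions(precision=4,suppress=True)
o=r.observe(); print(o["time_s"],o["position"],o["orientation"],o["opening"],o["force"],o["moment"])
c,im=snap("wrist","w13")
c,im=snap("side","s13");im=cv2.imread('pics/s13.png'); cv2.imwrite('pics/s13z.png',cv2.resize(im[150:330,180:420],None,fx=3.3,fy=3.3,interpolation=cv2.INTER_CUBIC))
c,im=snap("scene","c13");im=cv2.imread('pics/c13.png'); cv2.imwrite('pics/c13z.png',cv2.resize(im[180:330,230:430],None,fx=4,fy=4,interpolation=cv2.INTER_CUBIC))
E
```

```text
21.1 [0.6055 0.0593 0.1818] [0.0004 0.0086 1.     0.    ] 0.055458174366953175 [-0.0511  0.6208 -3.9247] [ 0.0332 -0.1016 -0.0919]
```

View pics/w13.png

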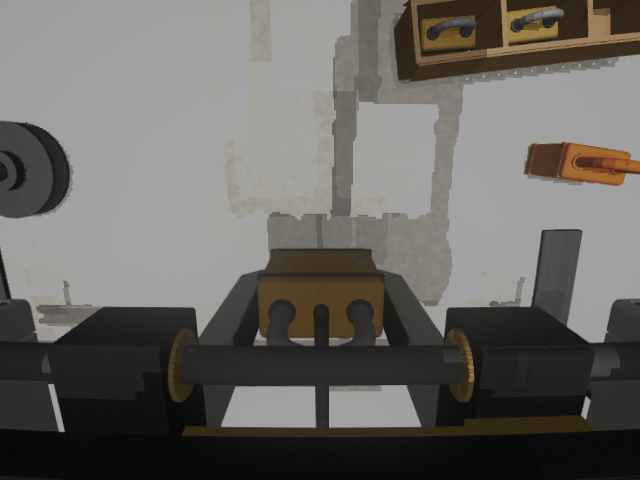

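View pics/s13z.png

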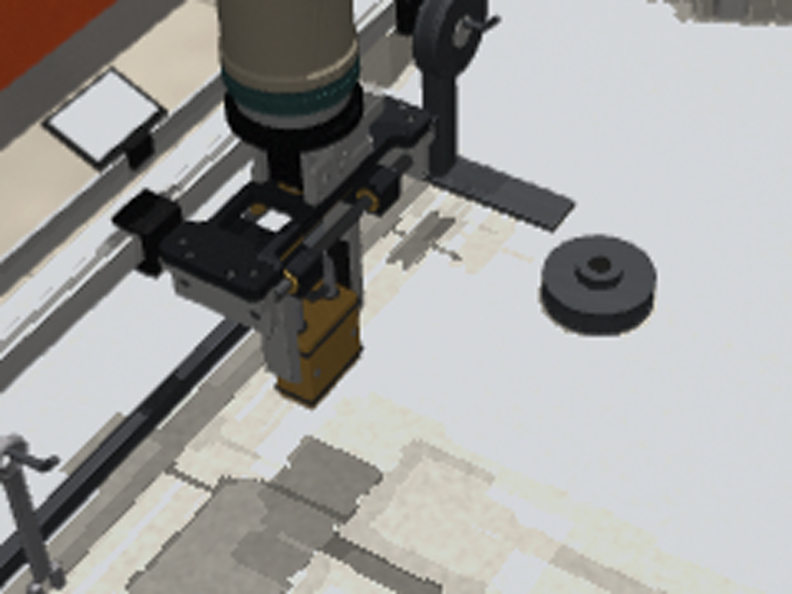

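View pics/c13z.png

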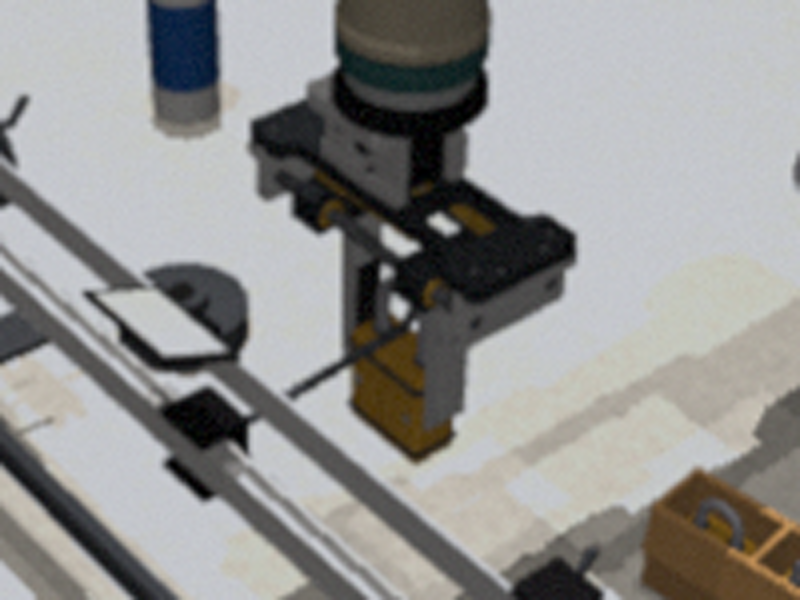

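The wire (col 321) goes between the shackle legs (cols 282 and 361), with no contact force. I'll continue in and then lower.

arm_command([
  [1, [0.01, 0, 0], [0, 0, 0]],
  [1, [0.02, 0, 0], [0, 0, 0]],
  [1, [0.03, 0, 0], [0, 0, 0]],
  [1, [0.038, 0, 0], [0, 0, 0]],
  [1, [0.038, 0, 0], [0, 0, 0]],
  [1, [0.038, 0, -0.006], [0, 0, 0]],
  [1, [0.038, 0, -0.012], [0, 0, 0]],
  [1, [0.038, 0, -0.016], [0, 0, 0]],
  [1, [0.038, 0, -0.018], [0, 0, 0]],
  [1, [0.038, 0, -0.018], [0, 0, 0]],
  [1, [0.038, 0, -0.018], [0, 0, 0]],
])

```text
time_s: 22.35
position: [0.6422, 0.0594, 0.1641]
orientation: [0.0, 0.009, 1.0, 0.0]
force: [-0.1, -0.1, -3.1]
opening: 0.0556
```

```bash
python3 - <<'E'
from h import *
np.set_printoptions(precision=4,suppress=True)
o=r.observe(); print(o["time_s"],o["position"],o["orientation"],o["opening"],o["force"],o["moment"])
c,im=snap("wrist","w14")
E
```

```text
22.35 [0.6422 0.0594 0.1641] [0.0001 0.0086 1.     0.    ] 0.05563436037965015 [-0.1031 -0.1129 -3.1137] [ 0.0207 -0.1499 -0.0036]
```

View pics/w14.png

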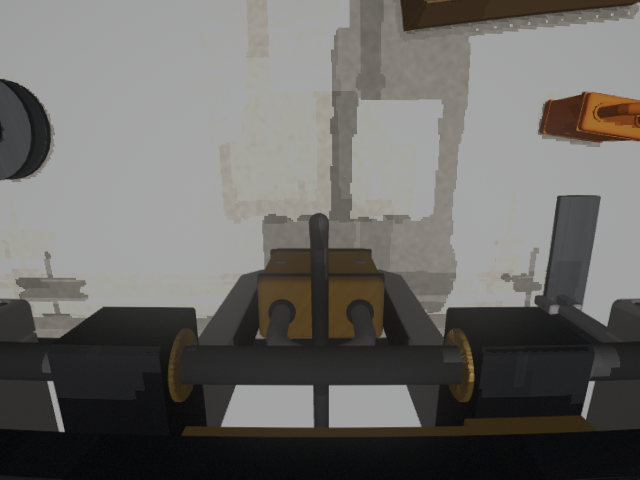

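arm_command([
  [1, [0, 0, -0.002], [0, 0, 0]],
  [1, [0, 0, -0.003], [0, 0, 0]],
  [1, [0, 0, -0.004], [0, 0, 0]],
  [1, [0, 0, -0.004], [0, 0, 0]],
  [1, [0, 0, -0.004], [0, 0, 0]],
])

```text
time_s: 22.9
position: [0.6422, 0.0594, 0.16]
orientation: [0.0, 0.009, 1.0, 0.0]
force: [-0.5, 1.5, -3.9]
opening: 0.0556
```

arm_command([
  [1, [0, 0, -0.0005], [0, 0, 0]],
  [1, [0, 0, -0.001], [0, 0, 0]],
  [1, [0, 0, -0.0015], [0, 0, 0]],
  [1, [0, 0, -0.0015], [0, 0, 0]],
  [1, [0, 0, -0.0015], [0, 0, 0]],
])

```text
time_s: 23.4
position: [0.6423, 0.0594, 0.1588]
orientation: [0.0, 0.009, 1.0, 0.0]
force: [-0.9, 0.5, -1.3]
opening: 0.0558
```

arm_command([
  [1, [0, 0, -0.0005], [0, 0, 0]],
  [1, [0, 0, -0.001], [0, 0, 0]],
  [1, [0, 0, -0.001], [0, 0, 0]],
  [1, [0, 0, -0.001], [0, 0, 0]],
])

```text
time_s: 23.8
position: [0.6423, 0.0593, 0.1579]
orientation: [0.0, 0.009, 1.0, 0.0]
force: [-1.1, -0.6, 1.0]
opening: 0.0557
```

arm_command([
  [1, [0, 0, -0.001], [0, 0, 0]],
  [1, [0, 0, -0.002], [0, 0, 0]],
  [1, [0, 0, -0.002], [0, 0, 0]],
  [1, [0, 0, -0.002], [0, 0, 0]],
])

```text
time_s: 24.2
position: [0.6423, 0.0594, 0.1565]
orientation: [0.0, 0.009, 1.0, 0.0]
force: [-2.2, 0.5, 5.5]
opening: 0.0557
```

arm_command([
  [1, [0, 0, -0.0007], [0, 0, 0]],
  [1, [0, 0, -0.0014], [0, 0, 0]],
  [1, [0, 0, -0.0014], [0, 0, 0]],
  [1, [0, 0, -0.0014], [0, 0, 0]],
  [1, [0, 0, -0.0014], [0, 0, 0]],
])

```text
time_s: 24.7
position: [0.6423, 0.0594, 0.1558]
orientation: [0.001, 0.009, 1.0, 0.0]
force: [-3.4, -0.6, 7.7]
opening: 0.0558
```

```bash
python3 - <<'E'
from h import *
np.set_printoptions(precision=4,suppress=True)
o=r.observe(); print(o["time_s"],o["position"],o["force"],o["moment"])
c,im=snap("wrist","w15")
c,im=snap("scene","c15");im=cv2.imread('pics/c15.png'); cv2.imwrite('pics/c15z.png',cv2.resize(im[180:330,230:430],None,fx=4,fy=4,interpolation=cv2.INTER_CUBIC))
E
```

```text
24.7 [0.6423 0.0594 0.1558] [-3.3934 -0.5651  7.6548] [0.0284 0.341  0.0339]
```

View pics/c15z.png

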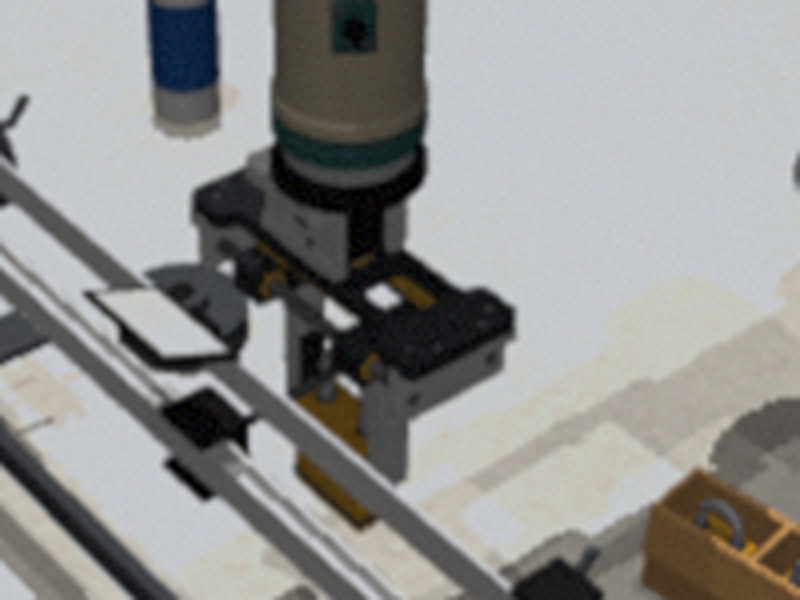

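arm_command([
  [1, [0, 0, -0.0006], [0, 0, 0]],
  [1, [0, 0, -0.0006], [0, 0, 0]],
  [1, [0, 0, -0.0006], [0, 0, 0]],
])

```text
time_s: 25.1
position: [0.6423, 0.0593, 0.1554]
orientation: [0.001, 0.009, 1.0, 0.0]
force: [-4.1, -0.1, 8.5]
opening: 0.0561
```

arm_command([
  [1, [0, 0, 0.001], [0, 0, 0]],
  [1, [0, 0, 0.002], [0, 0, 0]],
  [1, [0, 0, 0.003], [0, 0, 0]],
  [1, [0, 0, 0.004], [0, 0, 0]],
  [1, [0, 0, 0.004], [0, 0, 0]],
  [1, [0, 0, 0.004], [0, 0, 0]],
])

```text
time_s: 25.7
position: [0.6422, 0.0593, 0.1574]
orientation: [-0.0, 0.009, 1.0, 0.0]
force: [-0.8, 0.8, 2.6]
opening: 0.0559
```

arm_command([
  [1, [0, 0, 0.001], [0, 0, 0]],
  [1, [0, 0, 0.001], [0, 0, 0]],
  [1, [0, 0, 0.001], [0, 0, 0]],
])

```text
time_s: 26.0
position: [0.6422, 0.0594, 0.1581]
orientation: [-0.0, 0.009, 1.0, 0.0]
force: [-1.6, -0.3, 1.3]
opening: 0.0558
```

arm_command([
  [0.4, [0, 0, 0.0007], [0, 0, 0]],
  [0.38, [0, 0, 0.0007], [0, 0, 0]],
  [0.35, [0, 0, 0.0007], [0, 0, 0]],
  [0.3, [0, 0, 0.0007], [0, 0, 0]],
  [0.2, [0, 0, 0.0007], [0, 0, 0]],
  [0.1, [0, 0, 0.0007], [0, 0, 0]],
  [0, [0, 0, 0.0007], [0, 0, 0]],
  [0, [0, 0, 0.0007], [0, 0, 0]],
  [0, [0, 0, 0.0007], [0, 0, 0]],
])

```text
time_s: 26.9
position: [0.6422, 0.0593, 0.1592]
orientation: [0.0, 0.009, 1.0, 0.0]
force: [0.0, 0.1, -0.2]
opening: 0.094
```

```bash
python3 - <<'E'
from h import *
np.set_printoptions(precision=4,suppress=True)
o=r.observe(); print(o["time_s"],o["position"],o["force"],o["opening"])
c,im=snap("wrist","w16")
E
```

```text
26.9 [0.6422 0.0593 0.1592] [ 0.0223  0.1095 -0.1858] 0.09400928619338014
```

View pics/w16.png

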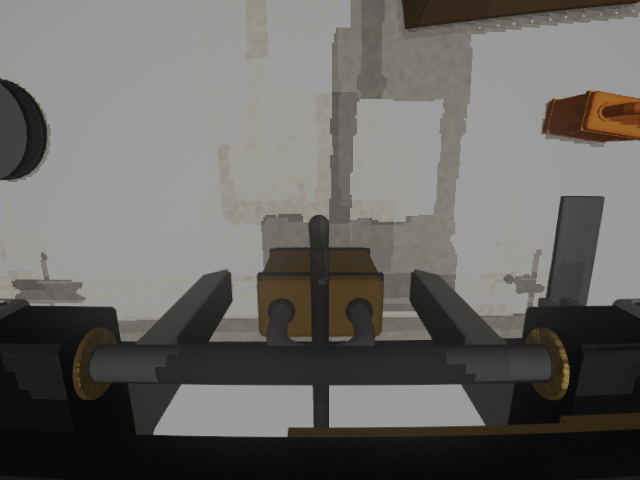

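Released, the lock hangs between the open fingers (at cols 232 and 410). I'll withdraw straight up, then back.

arm_command([
  [0, [0, 0, 0.015], [0, 0, 0]],
  [0, [0, 0, 0.035], [0, 0, 0]],
  [0, [0, 0, 0.06], [0, 0, 0]],
  [0, [0, 0, 0.09], [0, 0, 0]],
  [0, [0, 0, 0.12], [0, 0, 0]],
  [0, [0, 0, 0.16], [0, 0, 0]],
  [0, [-0.03, -0.02, 0.19], [0, 0, 0]],
  [0, [-0.08, -0.04, 0.22], [0, 0, 0]],
  [0, [-0.13, -0.05, 0.24], [0, 0, 0]],
  [0, [-0.18, -0.05, 0.24], [0, 0, 0]],
  [0, [-0.22, -0.05, 0.24], [0, 0, 0]],
  [0, [-0.22, -0.05, 0.24], [0, 0, 0]],
])

```text
time_s: 28.15
position: [0.4168, 0.0097, 0.4011]
orientation: [0.001, 0.009, 1.0, -0.0]
force: [0.5, 0.4, -0.6]
opening: 0.0942
```

```bash
python3 - <<'E'
from h import *
np.set_printoptions(precision=4,suppress=True)
o=r.observe(); print(o["time_s"],o["position"],o["force"],o["opening"])
C={}
for n,bx in [("side",(100,100,300,225)),("scene",(180,170,300,225))]:
    c,im=snap(n,n+"17"); C[n]=c; im=cv2.imread(f'pics/{n}17.png'); x,y,w,h=bx; cv2.imwrite(f'pics/{n}17z.png',cv2.resize(im[y:y+h,x:x+w],(800,600),interpolation=cv2.INTER_CUBIC))
D={}
for t in ["lock_bow","lock"]:
  for n in C: D[n]=[(np.round(x["uv"],1),round(x["p"],2)) for x in r.pinpoint(n,t)][:4]; print(t,n,D[n])
for n in C: print(n,proj(C[n],(.641,.059,.218)),proj(C[n],(.641,.059,.124)))
E
```

```text
28.15 [0.4168 0.0097 0.4011] [ 0.4521  0.4183 -0.5637] 0.09420294809891173
lock_bow side [(array([258.5, 462.7]), 0.86), (array([257.9, 229.9]), 0.68), (array([237. , 370.3]), 0.62)]
lock_bow scene [(array([420.9, 352.7]), 0.76), (array([508.5, 350.6]), 0.57), (array([275.2, 260.1]), 0.18)]
lock side [(array([241.7, 399.6]), 0.74), (array([263.1, 266.6]), 0.61)]
lock scene [(array([495.2, 381.9]), 0.82), (array([311.5, 301.6]), 0.77), (array([413.4, 382.1]), 0.62)]
side [259.1178 231.9372] [262.8548 263.1258]
scene [316.4822 268.763 ] [316.1764 302.1919]
```

View pics/side17z.png

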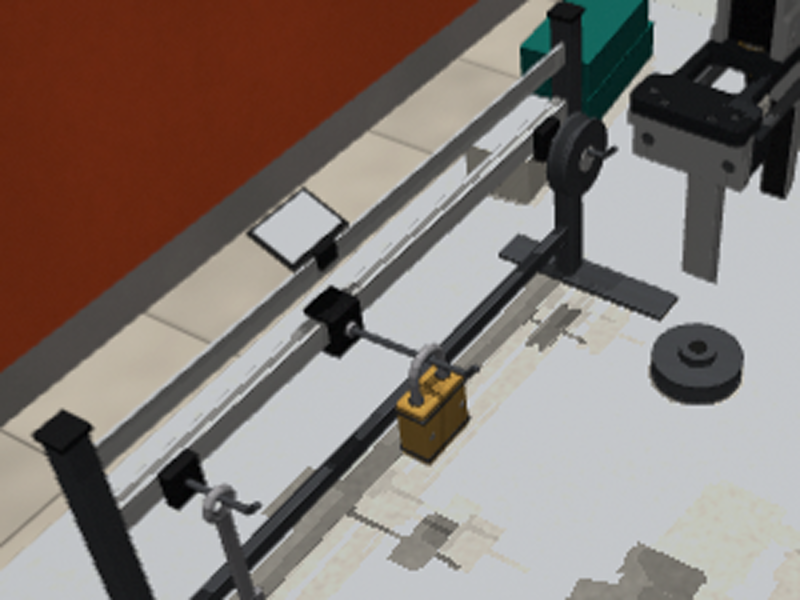

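View pics/scene17z.png

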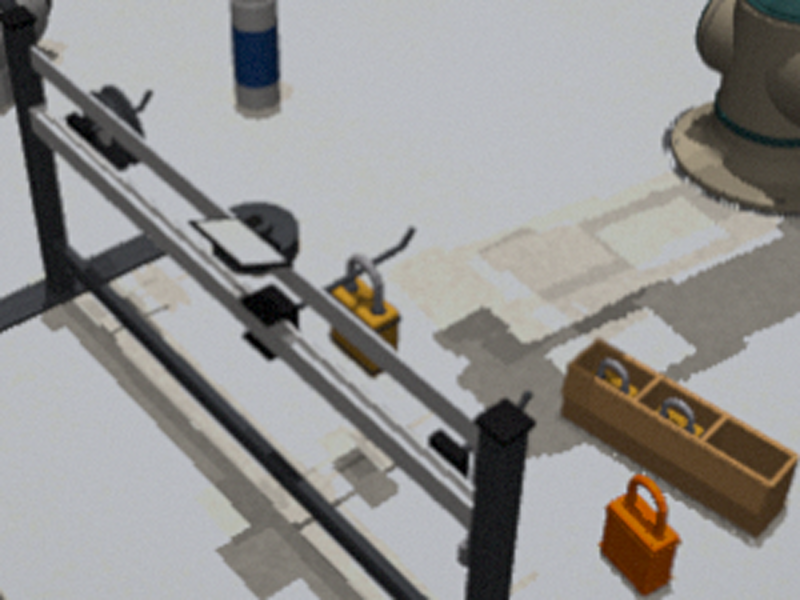

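```bash
python3 - <<'E'
from h import *
np.set_printoptions(precision=4,suppress=True)
c,im=snap("wrist","w18")
sd=cal("side")
f=lambda a,b:(100+a*.375,100+b*.375)
# side: root of wire on carriage, ticket lower corners
for p,z in [(f(352,329),.21),(f(297,269),.285),(f(348,221),.285)]: print(p,atz(sd,p,z))
E
```

```text
(232.0, 223.375) [0.7101 0.0604 0.21  ]
(211.375, 200.875) [0.7269 0.0887 0.285 ]
(230.5, 182.875) [0.7296 0.0248 0.285 ]
```

View pics/w18.png

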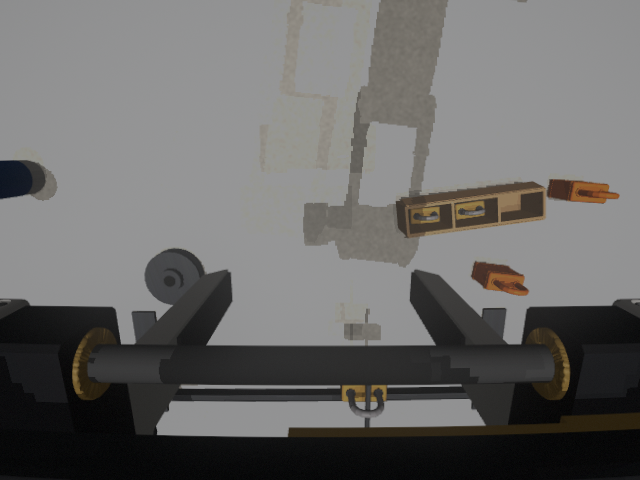

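```bash
python3 - <<'E'
from h import *
print(r.sign_off(), r.observe()["time_s"])
E
```

```text
the job is handed in; nothing more can be done
the job is handed in; nothing more can be done
```

The large padlock now hangs by its shackle on the sliding hook, under the blank ticket. I handed the job in at about 28 s, well inside the 72 s limit.

- **Hook:** I pinched its wire and slid it about 126 mm along the rail. The wire is at y ≈ 0.059–0.060 and the ticket's middle is at y ≈ 0.057. The side and wrist cameras agree to within about 2 mm, so the offset is 2–4 mm against the 10 mm allowed.
- **Padlock:** I lifted it from the carton by its shackle, stood it upright on the counter and let go. Then I took it again by its body and threaded the shackle over the wire about 70 mm out from the root.
- **Tug:** The wrist force showed about 8.5 N of downward pull beyond the padlock's weight of about 4 N, so the wire carried about 12.5 N. The shackle held, and I eased off before letting go.
- **Last checks:** The side, scene and wrist pictures show the padlock hanging upright with the wire through its shackle. The small padlocks, the orange look-alikes, the pulley and the spray can are still in place, and the gripper is clear of everything. In the last scene picture the network placed the bow point poorly (value 0.18, well off the expected pixel). The side camera agreed with the expected place to about 2 pixels, so I relied on that and the pictures.

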